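Pack the tea box and check that it is level

ROBOT

A 6-joint arm with a two-finger parallel gripper is mounted at the origin on the work surface. World frame = base frame: x ahead of the robot, y to its left, z up, the work surface at z = 0. Lengths are in m, angles in rad, forces in N, time in s.
With the tool pointing down it reaches from about 0.3 to 0.875 m from the base axis. Payload 6.4 kg.
Tool frame: the origin (TCP) lies at the very end of the fingers, on their centre line; the grasp point (between the pads) lies grasp_offset behind it (grasp_offset is the distance from the TCP to the grasp point, in m); z points along the fingers, y is the line along which they close (so a half turn about z gives the same grasp; the last joint's range is limited). The gripper opens to 88 mm and grips with 3 to 60 N. Pads are 18 mm wide; open, the fingers measure 123 mm over their backs; the gripper's body (75 mm by 187 mm) begins 45 mm behind the grasp point.
Start: joints at [1.074, 0.181, 1.607, -0, 1.354, -0.206], TCP at [0.165, 0.551, 0.216] pointing down, gripper open.
Joint ranges: [-2.99, 2.99], [-0.89, 2.07], [0.3, 2.58], [-1.14, 4.28], [0, 2.63], [-3.12, 3.12]. Speed limits (rad/s): [2.57, 2.57, 3.01, 3.14, 3.14, 3.14].

INTERFACE

Orientations are given as [roll, pitch, yaw] about the fixed x, y, z axes, in that order (R = Rz(yaw) Ry(pitch) Rx(roll)).
In Python, from cell import * gives the robot as it stands.
- The arm moves only by the tool arm_command, never from a script. Its argument "targets" is a list of rows, each a list of 3 entries, a list of its own where there are three numbers: the turn, a rotation vector about the tool's x, y, z normalised to -1 to 1, where 1 is pi rad, then the shift along the tool's x, y, z normalised to -1 to 1, where 1 is 0.15 m, then the finger opening in mm, from 0 to 88.1. In form: [[[ax, ay, az], [tx, ty, tz], gripper], ...]. A call has 1 to 12 rows; each row is the pose to reach, as a shift and turn from the pose commanded when the call began, along the tool's axes at that moment, turning the shorter way round; what a row does not reach only later rows make up. A row lasts 1/10 s, in which the tool goes at most 50 mm and 8.59 degrees, less where a joint would pass 70% of its speed; a pose out of reach is approached as far as the arm can. A call with a number of a shift or a turn outside -1 to 1 is refused whole. A call with a gripper value outside its range is refused whole. The fingers move at their own pace and stop on an object; the grip force is fixed at half the most. Time passes only in rows, so rows that repeat a pose let the fingers close. It gives the time, the measured TCP pose, the force, the opening and the grip force at its end, in the units of the state.
- sense(): the state, without advancing time (a new reading comes with each control period).
- snapshot(name): name is "side" or "top" or "wrist"; returns (picture, depth): 420x560x3 uint8, red, green, blue; 420x560 float32, m along the optical axis (not along the pixel's ray), 0 where there is no reading.
- camera_model(name): a dict with "intrinsics" (3x3 intrinsics, pixels), "R" (3x3) and "t" (3): a world point X has camera coordinates R X + t. Camera axes: x right, y down, z forward; pixel columns grow to the right and rows downward; lengths in m; the calibration is good to about 2 mm. A picture is of the moment at which its call begins: read the wrist's pose just before it. camera_model takes no time and is no camera call; for the wrist camera it gives the pose at the moment of the call.
- hand_in(): hands the job in; it is judged then, once.
The state is a dict: "t": time; "joint_pos": joint angles; "dq": joint speeds; "tau": joint torques, N m; "ee_pos": TCP position; "tcp_rot": TCP orientation; "force": force on the tool from outside, world axes, zero at the start; "ft_torque": the same for the moment, N m; "width": finger opening in m; "finger_force": force on a finger pad.
Only numpy, scipy, OpenCV 4.12 (cv2) and the standard library are available. Lean on these libraries where they do the work, as an engineer would, in place of code of your own. Each camera call takes 0.05 s, during which the arm holds its last target. There are 200 camera calls.

TASK

Pack the wooden tea box: stand every canister that is out on the worktop upright on the floor of the large compartment beside the one already there, and stand the flat carton on its thin edge in the middle of the narrow compartment, so that nothing sticks up above the rim. Once it is all packed, check it by touch: lay the levelling strip square across both long sides of the box at the narrow-compartment end and slide it, centred and touching the rim, all the way to the other end, then put it back on the worktop clear of the box. Leave the other tea things where they are.

Things in the scene. Friction and masses are not known exactly. Their poses are not given: they have to be found in the camera images.
- tea_box: Open wooden box, fixed, 251 x 150 x 78 mm high outside; walls 8, floor 6 mm. Origin: centre of its underside, x along the length, z up. A cross board 5 mm thick, its top 52 mm above the underside, makes a large compartment, x = -117.5 to 82.5 mm (200 x 134 inside, room for six canisters, three pairs), and a narrow one, x = 87.5 to 117.5 mm (30 x 134 inside).
- canister_a: Steel tea canister, upright round body 60 mm in diameter and 46 mm high, with a knob on top (14 mm in diameter, 22 mm high, so 68 mm overall). Stands on the worktop at the start. Origin at the centre of its underside, z up through the knob. 0.1 to 0.2 kg. May be absent.
- canister_b: Steel tea canister, upright round body 60 mm in diameter and 46 mm high, with a knob on top (14 mm in diameter, 22 mm high, so 68 mm overall). Stands on the worktop at the start. Origin at the centre of its underside, z up through the knob. 0.1 to 0.2 kg. May be absent.
- canister_c: Steel tea canister, upright round body 60 mm in diameter and 46 mm high, with a knob on top (14 mm in diameter, 22 mm high, so 68 mm overall). Stands on the worktop at the start. Origin at the centre of its underside, z up through the knob. 0.1 to 0.2 kg. May be absent.
- canister_d: Steel tea canister, upright round body 60 mm in diameter and 46 mm high, with a knob on top (14 mm in diameter, 22 mm high, so 68 mm overall). Stands on the worktop at the start. Origin at the centre of its underside, z up through the knob. 0.1 to 0.2 kg. May be absent.
- canister_e: Steel tea canister, upright round body 60 mm in diameter and 46 mm high, with a knob on top (14 mm in diameter, 22 mm high, so 68 mm overall). Stands on the worktop at the start. Origin at the centre of its underside, z up through the knob. 0.1 to 0.2 kg. May be absent.
- packed_1: Canister of the same make and size that is already packed upright in the large compartment at the start. Origin at the centre of its underside. May be absent.
- packed_2: Canister of the same make and size that is already packed upright in the large compartment at the start. Origin at the centre of its underside. May be absent.
- packed_3: Canister of the same make and size that is already packed upright in the large compartment at the start. Origin at the centre of its underside. May be absent.
- packed_4: Canister of the same make and size that is already packed upright in the large compartment at the start. Origin at the centre of its underside. May be absent.
- carton: Flat square cardboard carton, 64 x 64 x 24 mm with a paper band, 0.06 to 0.13 kg, lying flat on the worktop at the start. Origin at the centre of the 64 x 64 mm face that is underneath at the start; z through the 24 mm thickness, x and y along the 64 mm edges.
- leveller: Wooden levelling strip: flat bar 180 mm long, 30 wide, 12 thick, with an upright plate handle on its middle (60 mm along the bar, 14 mm thick, its top 61 mm above the bar's underside). Origin: centre of the bar's underside, x along the bar, z up the handle. 0.1 kg. Stands on its bar on the worktop at the start.
- saucer: White saucer, 140 mm in diameter, 18 mm high; a bystander.
- mug: White mug, 80 mm in diameter, 85 mm high; a bystander.
- honey_jar: Honey jar, 64 mm in diameter, 85 mm high; a bystander.
- teaspoon: Steel teaspoon, 135 mm long, lying along its x; a bystander.
- sugar_bowl: White lidded sugar bowl, 84 mm in diameter, 75 mm high; a bystander.
- egg_timer: White round egg timer, 56 mm in diameter, 55 mm high; a bystander.
- milk_jug: White milk jug, an open cup shape 70 mm across, 80 mm high; a bystander.
- carton_center (a point): Centre of the carton (12 mm along the carton's z from its origin).

How it is judged:
By the outcome, as a careful person would: the job done as asked, in the order asked, and still so for the second after the job is handed in, with the robot touching nothing.
Of packed_1, packed_2, packed_3, packed_4 only 1 to 1 are there at a start; the rules pass over those that are not, and their reading is None.
Of canister_a, canister_b, canister_c, canister_d, canister_e only 3 to 5 are there at a start; the rules pass over those that are not, and their reading is None.
At some moment in a run one of canister_a, canister_b, canister_c, canister_d, canister_e, carton may be knocked a few centimetres aside while the robot is not near it.
It also fails if it takes over 210 s, if anything falls off the work surface, if the arm or the gripper's body presses on something with over 40 N, if the wrist force passes 120 N, or if a joint passes its speed limit or range.

## Working session

There is one attempt and no reset: what is moved stays moved. The work goes in short steps, Python scripts to look and compute and a tool call to move; the robot and the scene stay as the last step left them, time stands still between calls to the robot, and variables do not carry over. Pictures are saved under pics/ and viewed, at most 14 in all, crops included, and the job is handed in when it is done.

Besides the shell and the picture viewer there is one more tool, called after "Request:" as name(argument=value, ...) on one line, values as JSON. arm_command: Moves the arm, as the interface text tells. Its arguments: {"type":"object","properties":{"targets":{"type":"array","items":{"type":"array"}}},"required":["targets"]}

```bash
ls; mkdir -p pics
cat > h.py <<'E'
from cell import *
import numpy as np, cv2
def save(n,img): cv2.imwrite('pics/'+n+'.png',cv2.cvtColor(img,cv2.COLOR_RGB2BGR))
E
python3 - <<'E'
from h import *
s=sense(); print({k:np.round(v,3).tolist() for k,v in s.items()}); 
try: print(grasp_offset)
except Exception as e: print(e)
for n in('top','side'):
    p,d=snapshot(n); save(n+'0',p); np.savez('pics/'+n+'0.npz',p=p,d=d); m=camera_model(n); print(n,{k:np.round(v,4).tolist() for k,v in m.items()})
m=camera_model('wrist'); print({k:np.round(v,4).tolist() for k,v in m.items()})
E
```

```text
pics
{'t': 0.0, 'joint_pos': [1.074, 0.182, 1.608, -0.0, 1.354, -0.206], 'dq': [0.002, -0.0, -0.002, 0.001, 0.001, -0.001], 'tau': [0.001, -43.387, -34.186, 0.07, 0.039, -0.0], 'ee_pos': [0.165, 0.55, 0.215], 'tcp_rot': [-3.14, -0.0, 2.851], 'force': [0.304, 1.029, -1.009], 'ft_torque': [-0.017, -0.012, 0.039], 'finger_force': 0.0, 'width': 0.088}
0.0187
top {'intrinsics': [[429.388, 0.0, 275.4028], [0.0, 429.388, 214.0732], [0.0, 0.0, 1.0]], 'R': [[0.0248, -0.9997, 0.0025], [-0.9982, -0.0249, -0.0546], [0.0546, -0.0012, -0.9985]], 't': [0.0023, 0.5776, 1.2365]}
side {'intrinsics': [[389.3523, 0.0, 277.6973], [0.0, 389.3523, 208.1167], [0.0, 0.0, 1.0]], 'R': [[0.9987, -0.05, -0.0051], [-0.0355, -0.6299, -0.7759], [0.0356, 0.7751, -0.6309]], 't': [-0.5898, 0.0843, 1.198]}
{'intrinsics': [[357.24, 0.0, 275.8985], [0.0, 357.24, 209.5963], [0.0, 0.0, 1.0]], 'R': [[0.2856, 0.9583, -0.0027], [0.9181, -0.2728, 0.2875], [0.2748, -0.0846, -0.9578]], 't': [-0.5747, -0.0389, 0.3896]}
```

View pics/top0.png

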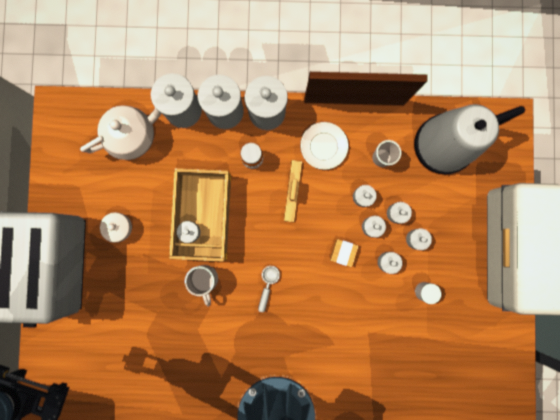

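View pics/side0.png

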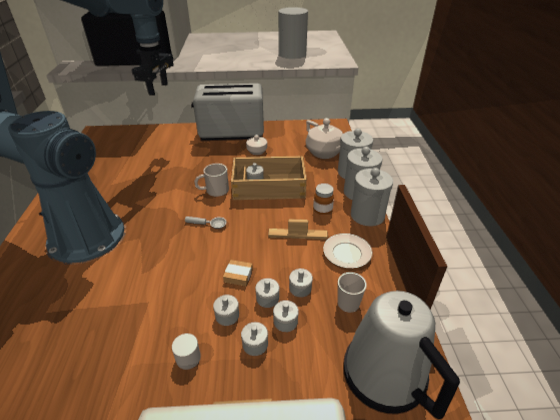

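Top view: five canisters (366,196), (400,212), (374,226), (420,239) and (391,263); egg timer (430,293), carton (344,252), leveller (293,191), box around (200,215) with one packed canister at (188,231). Next I measure from the depth.

```bash
cat >> h.py <<'E'
def cloud(n,d,m=None):
    m=m or camera_model(n); K=m['intrinsics']; v,u=np.mgrid[:d.shape[0],:d.shape[1]]
    P=np.stack([(u-K[0,2])/K[0,0]*d,(v-K[1,2])/K[1,1]*d,d],-1)
    W=(P-m['t'])@m['R']; W[d==0]=np.nan; return W
def ray(n,u,v,z,m=None):
    m=m or camera_model(n); K=m['intrinsics']; r=m['R'].T@np.linalg.solve(K,[u,v,1.]); c=-m['R'].T@m['t']
    return c+r*(z-c[2])/r[2]
def blobs(W,lo,hi,amin=4):
    M=((W[...,2]>lo)&(W[...,2]<hi)).astype(np.uint8)
    n,L,S,C=cv2.connectedComponentsWithStats(M,connectivity=4)
    return [(S[i,4],C[i].round(1),np.nanmean(W[L==i],0),L==i) for i in range(1,n) if S[i,4]>=amin]
E
python3 - <<'E'
from h import *
z=np.load('pics/top0.npz'); p,d=z['p'],z['d']; W=cloud('top',d)
print('table z',np.nanmedian(W[300:330,300:340,2]))
X=(W[...,0]>.3)&(W[...,0]<.8)&(abs(W[...,1])<.5)
for lo,hi,t in((.035,.055,'body'),(.058,.08,'knob'),(.014,.034,'low')):
    for a,c,w,m in blobs(np.where(X[...,None],W,np.nan),lo,hi,6): print(t,a,c,w.round(4))
h=np.clip(np.nan_to_num(W[...,2])*2500,0,255).astype(np.uint8)
a=cv2.resize(p[160:270,160:240],None,fx=5,fy=5,interpolation=2); b=cv2.resize(cv2.merge([h]*3)[160:270,160:240],None,fx=5,fy=5,interpolation=0)
save('box0',np.hstack([a[:550],b[:550,:400]])[:, :800])
E
```

```text
table z 0.0004970386768417363
body 57 [146.9 146.9] [0.7589 0.389  0.0489]
body 143 [432.1 159. ] [ 0.7452 -0.429   0.0449]
body 69 [391.  150.9] [ 0.7659 -0.3109  0.045 ]
body 15 [374.9 158.1] [ 0.7438 -0.2651  0.0441]
body 32 [255.8 164.2] [0.7173 0.0763 0.0462]
body 7 [130.4 158.9] [0.7231 0.4346 0.0489]
body 9 [244.1 163.4] [0.7181 0.1097 0.0489]
body 409 [185.2 225.7] [0.5364 0.2713 0.05  ]
body 17 [198. 174.] [0.6848 0.2407 0.0467]
body 19 [215.3 174.9] [0.6837 0.1914 0.0447]
body 334 [364.8 195.7] [ 0.6345 -0.2372  0.0458]
body 13 [228. 195.] [0.6269 0.1533 0.0447]
body 332 [399.9 212.6] [ 0.5886 -0.3378  0.046 ]
body 10 [227.  214.5] [0.5711 0.1545 0.0441]
body 450 [117.3 227.6] [0.5261 0.4632 0.049 ]
body 347 [374.4 226.6] [ 0.5471 -0.2655  0.0458]
body 13 [226. 233.] [0.5184 0.1556 0.0452]
body 343 [419.9 239.2] [ 0.5146 -0.3952  0.0456]
body 6 [114.5 232. ] [0.5134 0.4689 0.0536]
body 24 [175.4 247.6] [0.4735 0.2973 0.047 ]
body 65 [197.8 245.1] [0.4822 0.2335 0.0508]
body 6 [219.7 246.5] [0.4799 0.1714 0.0527]
body 7 [225. 250.] [0.4703 0.1568 0.0469]
body 339 [390.5 262.
[... 2240 characters left out ...]
[227.  228.5] [0.5316 0.1553 0.0265]
low 20 [129.6 231. ] [0.5176 0.4353 0.0271]
low 13 [198.6 231.9] [0.5197 0.237  0.0252]
low 34 [409.2 239.3] [ 0.5135 -0.3718  0.0237]
low 12 [177.  239.9] [0.4952 0.298  0.0274]
low 496 [344. 253.] [ 0.4694 -0.1839  0.0245]
low 20 [225.9 251.4] [0.4657 0.1564 0.026 ]
low 9 [176.7 249.7] [0.4671 0.2986 0.024 ]
low 22 [379.8 260.9] [ 0.4493 -0.2876  0.0235]
low 7 [192. 256.] [0.45   0.2536 0.025 ]
low 7 [214. 257.] [0.4487 0.1904 0.0242]
low 38 [192.9 283.6] [0.3713 0.2486 0.0237]
low 8 [216.4 277.1] [0.3912 0.1818 0.0233]
low 41 [419.6 289.1] [ 0.3715 -0.4029  0.0238]
low 126 [263.7 299.9] [0.3291 0.0441 0.019 ]
low 26 [208.3 297.3] [0.3336 0.2028 0.0252]
```

View pics/box0.png

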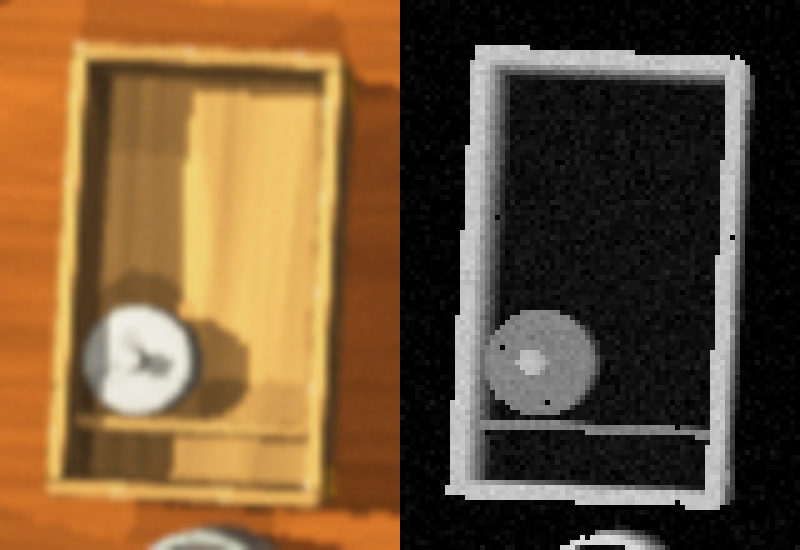

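The crops show the narrow compartment at the near (robot) end, with the cross board at about row 245. The packed canister sits in the left corner next to it, knob at (186,232).

```bash
cat >> h.py <<'E'
def rect(pts): 
    (c,s,a)=cv2.minAreaRect((pts*1000).astype(np.float32)); return np.round(c,1),np.round(s,1),round(a,2)
def fitc(pts): # circle centre by hull min enclosing
    c,r=cv2.minEnclosingCircle((pts*1000).astype(np.float32)); return np.round(c,1),round(r,1)
E
python3 - <<'E'
from h import *
z=np.load('pics/top0.npz'); p,d=z['p'],z['d']; W=cloud('top',d)
f=lambda c:(abs(W[...,0]-c[0])<c[2])&(abs(W[...,1]-c[1])<c[3])
Z=W[...,2]
m=f((.57,.233,.15,.11))&(abs(Z-.078)<.006); m=cv2.morphologyEx(m.astype(np.uint8),cv2.MORPH_OPEN,np.ones((2,2)))>0
# exclude knob/mug
m&=(W[...,0]>.44); print('rim',rect(W[m][:,:2]), np.nanmedian(Z[m]))
P=W[m][:,:2]; 
for nm,s,ax in(('left',(P[:,1]>.28),0),('right',(P[:,1]<.18),0)):
    q=P[s&(P[:,0]>.47)&(P[:,0]<.67)]; k=np.polyfit(q[:,0],q[:,1],1); print(nm,k,np.degrees(np.arctan(k[0])),np.polyval(k,.57))
for nm,s in(('near',P[:,0]<.455),('far',P[:,0]>.68)):
    q=P[s&(P[:,1]>.18)&(P[:,1]<.28)]; k=np.polyfit(q[:,1],q[:,0],1); print(nm,k,np.polyval(k,.233))
m=f((.469,-.184,.06,.06))&(Z>.016)&(Z<.034); print('carton',rect(W[m][:,:2]))
m=f((.64,-.032,.13,.05))&(Z>.05)&(Z<.07); print('handle',rect(W[m][:,:2]),W[m].mean(0))
m=f((.64,-.02,.13,.05))&(Z>.008)&(Z<.07); print('lev',rect(W[m][:,:2]))
for c in((.6345,-.2372),(.5886,-.3378),(.5471,-.2655),(.5146,-.3952),(.4455,-.3125),(.5165,.26)):
    zz=.052 if c[1]>0 else .046
    m=f((*c,.045,.045))&(abs(Z-zz)<.006); k=f((*c,.03,.03))&(Z>zz+.014)&(Z<zz+.027); print('can',fitc(W[m][:,:2]),(W[m].mean(0)*1000).round(1),'knob',(W[k].mean(0)*1000).round(1))
E
```

```text
rim (array([565.6, 227.9]), array([148.7, 249. ]), 88.53) 0.07692957321211943
left [-0.0210116  0.3098533] -1.2036991456290353 0.297876687344733
right [-0.02046783  0.16762769] -1.1725566736131894 0.15596102813433085
near [0.01367218 0.44142121] 0.44460682936505247
far [0.02943737 0.67938385] 0.6862427545071004
carton (array([ 489.4, -192.1]), array([ 68.2, 109.9]), 69.08)
handle (array([646.7, -32.4]), array([14. , 60.4]), 83.66) [ 0.64595299 -0.03196371  0.06018441]
lev (array([653.6, -35.4]), array([ 61.3, 238.9]), 73.0)
can (array([ 635.2, -238.5]), 30.5) [ 634.8 -237.6   45.9] knob [ 634.4 -238.6   67.9]
can (array([ 576.1, -327.5]), 46.7) [ 587.8 -336.8   46. ] knob [ 588.6 -338.9   68.3]
can (array([ 556.3, -278.8]), 45.4) [ 547.4 -266.5   45.9] knob [ 547.7 -266.    66.4]
can (array([ 514.6, -397.1]), 31.3) [ 514.5 -395.9   45.8] knob [ 514.8 -396.3   66.6]
can (array([ 445.6, -313.9]), 30.7) [ 445.5 -313.3   46. ] knob [ 445.9 -313.5   67. ]
can (array([515.7, 260.8]), 57.2) [513.8 265.3  52.3] knob [518.6 264.1  74.3]
```

Request:
arm_command(targets=[[[0,0,0.407],[-0.893,-0.429,0],40],[[0,0,0.407],[-0.893,-0.429,0],40],[[0,0,0.407],[-0.893,-0.429,0],40],[[0,0,0.407],[-0.893,-0.429,0],40],[[0,0,0.407],[-0.893,-0.429,0],40],[[0,0,0.407],[-0.893,-0.429,0],40],[[0,0,0.407],[-0.893,-0.429,0],40],[[0,0,0.407],[-0.893,-0.429,0],40],[[0,0,0.407],[-0.893,-0.429,0],40],[[0,0,0.407],[-0.893,-0.429,0],40]])

```text
t: 1.1
ee_pos: [0.2745, 0.4506, 0.2159]
tcp_rot: [-3.141, 0.001, 1.572]
force: [0.7, -0.9, 0.6]
width: 0.0399
finger_force: 0.0
```

Request:
arm_command(targets=[[[0,0,0],[-0.92,0.48,0],40],[[0,0,0],[-0.92,0.48,0],40],[[0,0,0],[-0.92,0.48,0],40],[[0,0,0],[-0.92,0.48,0],40]])

```text
t: 1.5
ee_pos: [0.3488, 0.3092, 0.2161]
tcp_rot: [3.141, 0.001, 1.57]
force: [-0.7, 0.6, 0.0]
width: 0.0403
finger_force: 0.0
```

Request:
arm_command(targets=[[[0,0,0],[-0.92,0.48,0],40],[[0,0,0],[-0.92,0.48,0],40],[[0,0,0],[-0.92,0.48,0],40],[[0,0,0],[-0.92,0.48,0],40]])

```text
t: 1.9
ee_pos: [0.4211, 0.1716, 0.2164]
tcp_rot: [3.141, 0.001, 1.569]
force: [0.5, 1.2, 0.0]
width: 0.0401
finger_force: 0.0
```

Request:
arm_command(targets=[[[0,0,0],[-0.92,0.48,0],40],[[0,0,0],[-0.92,0.48,0],40],[[0,0,0],[-0.92,0.48,0],40],[[0,0,0],[-0.92,0.48,0],40]])

```text
t: 2.3
ee_pos: [0.4932, 0.0342, 0.2163]
tcp_rot: [3.141, 0.001, 1.57]
force: [-0.1, 1.1, 0.0]
width: 0.0403
finger_force: 0.0
```

Request:
arm_command(targets=[[[0,0,0],[-0.92,0.48,0],40],[[0,0,0],[-0.92,0.48,0],40],[[0,0,0],[-0.92,0.48,0],40],[[0,0,0],[-0.92,0.48,0],40],[[0,0,0],[-0.92,0.48,0],40]])

```text
t: 2.8
ee_pos: [0.5636, -0.1, 0.2156]
tcp_rot: [-3.14, -0.001, 1.572]
force: [-1.0, 0.9, 0.5]
width: 0.0401
finger_force: 0.0
```

Request:
arm_command(targets=[[[0,0,0],[-0.917,0.477,0],40],[[0,0,0],[-0.917,0.477,0],40],[[0,0,0],[-0.917,0.477,0],40],[[0,0,0],[-0.917,0.477,0],40],[[0,0,0],[-0.917,0.477,0.7],40],[[0,0,0],[-0.917,0.477,0.7],40],[[0,0,0],[-0.917,0.477,0.7],40],[[0,0,0],[-0.917,0.477,0.7],40]])

```text
t: 3.6
ee_pos: [0.6343, -0.2352, 0.1104]
tcp_rot: [-3.138, -0.002, 1.574]
force: [-0.7, -0.3, 1.9]
width: 0.04
finger_force: 0.0
```

Run:
```python
from h import *
m=camera_model('wrist'); p,d=snapshot('wrist'); save('w1',p); W=cloud('wrist',d,m); s=sense(); print(s['ee_pos'])
Z=W[...,2]; near=(abs(W[...,0]-.634)<.03)&(abs(W[...,1]+.238)<.03)
for lo,hi in((.040,.052),(.06,.074)):
    k=near&(Z>lo)&(Z<hi); print(k.sum(),fitc(W[k][:,:2]),W[k].mean(0))
```

```text
[ 0.63600112 -0.23659874  0.11308968]
5117 (array([ 636.7, -238.1]), 30.4) [ 0.63619151 -0.23581386  0.04480591]
396 (array([ 636.6, -237.9]), 7.2) [ 0.63665241 -0.23697032  0.06618402]
```

View pics/w1.png

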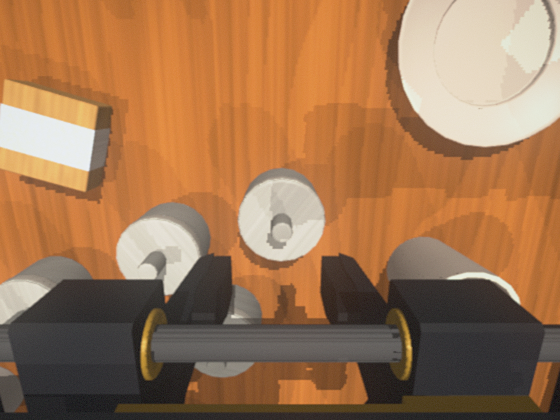

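Wrist view: the canister's knob is at (282,230), between the fingers and consistent with the top measurement. Grasping it.

Request:
arm_command(targets=[[[0,0,0],[0,0.007,0.407],40],[[0,0,0],[0,0.007,0.407],40],[[0,0,0],[0,0.007,0.407],40],[[0,0,0],[0,0.007,0.407],5],[[0,0,0],[0,0.007,0.407],5],[[0,0,0],[0,0.007,0.407],5],[[0,0,0],[0,0.007,0.407],5],[[0,0,0],[0,0.007,0.407],5]])

```text
t: 4.45
ee_pos: [0.6365, -0.2384, 0.0509]
tcp_rot: [3.141, 0.0, 1.572]
force: [0.4, -0.8, 0.8]
width: 0.0055
finger_force: 0.0
```

Request:
arm_command(targets=[[[0,0,0],[0,0,-0.4],5],[[0,0,0],[0,0,-0.8],5],[[0,0,0],[0,0,-0.8],5],[[0,0,0],[0,0,-0.8],5]])

```text
t: 4.85
ee_pos: [0.6387, -0.2397, 0.1757]
tcp_rot: [3.134, 0.004, 1.572]
force: [-0.4, -0.1, -0.4]
width: 0.0052
finger_force: 0.0
```

```bash
cat >> h.py <<'E'
def cans(tag=None):
    p,d=snapshot('top'); W=cloud('top',d); Z=W[...,2]
    W[~((W[...,0]>.38)&(W[...,0]<.75)&(W[...,1]>-.5)&(W[...,1]<-.05))]=np.nan
    for a,c,w,m in blobs(W,.04,.052,100): print('can',a,c,fitc(W[m][:,:2]),(w*1000).round(1))
    for a,c,w,m in blobs(W,.016,.032,200): print('carton',a,c,rect(W[m][:,:2]))
    if tag: save(tag,p)
E
python3 - <<'E'
from h import *
cans()
m=camera_model('wrist'); p,d=snapshot('wrist'); save('w2',p); s=sense(); print(s['ee_pos'],s['width'])
E
```

```text
can 141 [360.4 193. ] (array([ 637.7, -231.7]), 27.9) [ 642.  -224.4   46. ]
can 123 [405.6 210.8] (array([ 590.8, -347.1]), 29.1) [ 594.3 -353.9   46. ]
[ 0.63606017 -0.23812292  0.16997179] 0.005041644326020602
```

View pics/w2.png

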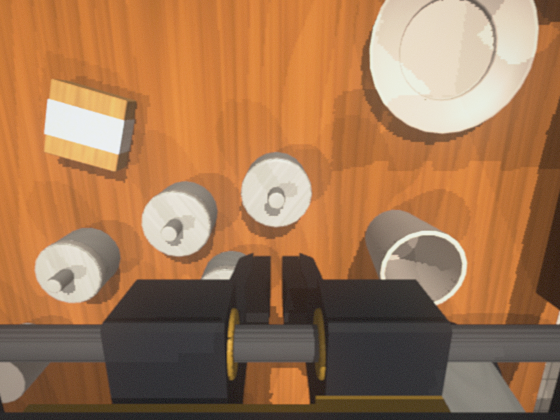

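Run:
```python
from h import *
m=camera_model('wrist'); s=sense(); K=m['intrinsics']
for z in(0,.02,.05,.1):
    c=m['R']@(s['ee_pos']-[0,0,z])+m['t']; print(z,(K@c/c[2])[:2].round())
p,d=snapshot('wrist'); W=cloud('wrist',d,m); Z=W[...,2]
print('camera',-m['R'].T@m['t'], s['tcp_rot'])
for a,c,w,k in blobs(W,.04,.05,300)[:8]: print(a,c,fitc(W[k][:,:2]))
for a,c,w,k in blobs(W,.058,.075,60)[:8]: print('knob',a,c,w.round(4))
tip=(Z>.1)&(Z<.3)
mm=tip[240:300,230:320]; print('finger lowest z',np.nanmin(np.where(tip,Z,9)), W[258:275:4,252].round(3), W[258:275:4,292].round(3))
```

```text
0 [277. 257.]
0.02 [277. 242.]
0.05 [277. 224.]
0.1 [277. 203.]
camera [ 0.63516211 -0.16273248  0.33718293] [-3.14153689e+00 -2.65331658e-05  1.57217941e+00]
3551 [277.4 192.9] (array([ 636.6, -238.1]), 30.4)
3269 [177.7 223.7] (array([ 549.4, -266.4]), 30.6)
369 [434.5 265.8] (array([ 770.9, -297.3]), 23.2)
2862 [ 70.7 272.5] (array([ 447.3, -313.8]), 30.6)
knob 261 [277.5 200.6] [ 0.6366 -0.2371  0.0659]
knob 268 [170.6 233.6] [ 0.5501 -0.2651  0.0656]
knob 577 [400.1 242. ] [ 0.7362 -0.2716  0.0667]
knob 837 [447.7 276.2] [ 0.7793 -0.3023  0.0668]
knob 293 [ 56.2 285.4] [ 0.4488 -0.3125  0.065 ]
knob 794 [475.3 376. ] [ 0.8192 -0.4035  0.0669]
finger lowest z 0.10001754606065676 [[ 0.625 -0.226  0.198]
 [ 0.625 -0.229  0.197]
 [ 0.625 -0.229  0.201]
 [ 0.626 -0.228  0.205]
 [ 0.626 -0.228  0.209]] [[ 0.642 -0.228  0.193]
 [ 0.642 -0.228  0.198]
 [ 0.642 -0.228  0.203]
 [ 0.642 -0.229  0.204]
 [ 0.642 -0.228  0.209]]
```

Request:
arm_command(targets=[[[0,0,0],[0,0,0.4],30],[[0,0,0],[0,0,0.4],30],[[0,0,0],[0,0,0.6],30],[[0,0,0],[0,0,0.7],30],[[0,0,0],[0,0,0.76],30],[[0,0,0],[0,0,0.8],30],[[0,0,0],[0,0,0.815],30],[[0,0,0],[0,0,0.815],30]])

```text
t: 5.8
ee_pos: [0.6367, -0.2385, 0.0487]
tcp_rot: [3.141, 0.0, 1.572]
force: [-0.4, 0.0, 0.2]
width: 0.0298
finger_force: 0.0
```

Request:
arm_command(targets=[[[0,0,0],[0,0,0],12],[[0,0,0],[0,0,0],12],[[0,0,0],[0,0,0],12],[[0,0,0],[0,0,0],12],[[0,0,0],[0,0,0],12]])

```text
t: 6.3
ee_pos: [0.6363, -0.2383, 0.0482]
tcp_rot: [3.141, 0.0, 1.572]
force: [0.3, -0.7, 0.3]
width: 0.0122
finger_force: 0.0
```

Run:
```python
from h import *
s=sense(); print(s['ee_pos'],s['width'],s['finger_force'],s['force'])
p,d=snapshot('wrist'); p2,d2=snapshot('side'); save('w3',np.hstack([cv2.resize(p,(480,360)),cv2.resize(p2[240:380,220:345],(320,360))]))
```

```text
[ 0.6363378  -0.23827498  0.04818978] 0.012212866405383875 0.0 [ 0.29199419 -0.72142799  0.28940606]
```

View pics/w3.png

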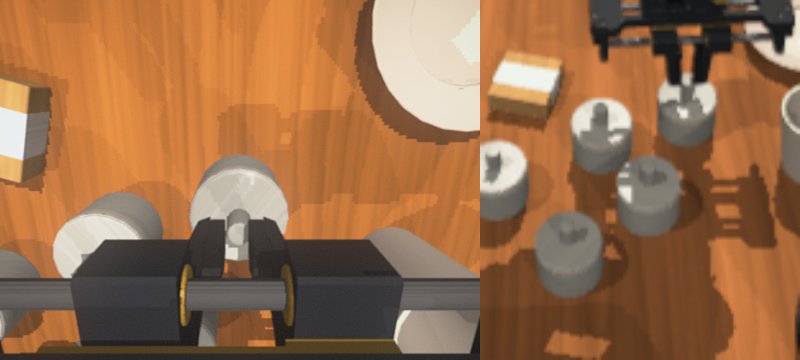

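Run:
```python
from h import *
m=camera_model('wrist'); p,d=snapshot('wrist'); W=cloud('wrist',d,m)
for v in range(240,300,6): print(v,[ (W[v,u]*1000).round().astype(int).tolist() if d[v,u]>0 else 0 for u in (256,266,272,278,284,290,300)])
```

```text
240 [[625, -230, 45], [631, -230, 46], [634, -230, 45], [637, -230, 45], [640, -230, 45], [643, -230, 45], [648, -231, 44]]
246 [[625, -234, 44], [630, -234, 45], [634, -232, 48], [637, -231, 50], [640, -232, 49], [643, -234, 44], [648, -234, 44]]
252 [[625, -237, 45], [631, -236, 47], [634, -232, 57], [637, -232, 58], [639, -232, 57], [643, -234, 51], [648, -237, 45]]
258 [[627, -229, 71], [631, -235, 57], [634, -231, 65], [637, -231, 65], [639, -232, 63], [642, -228, 72], [646, -228, 72]]
264 [[627, -228, 79], [631, -235, 64], [634, -233, 67], [636, -233, 68], [639, -234, 66], [641, -228, 77], [646, -228, 78]]
270 [[627, -228, 83], [631, -237, 67], [634, -236, 67], [637, -236, 67], [639, -236, 67], [641, -229, 82], [645, -228, 83]]
276 [[628, -228, 90], [631, -240, 66], [634, -239, 67], [637, -239, 67], [639, -240, 67], [641, -232, 82], [645, -228, 88]]
282 [[628, -228, 94], [630, -254, 45], [634, -242, 68], [637, -243, 66], [639, -242, 67], [641, -234, 82], [645, -227, 95]]
288 [0, [630, -258, 45], [634, -258, 45], [637, -258, 45], [640, -258, 45], [641, -236, 83], [644, -228, 98]]
294 [[628, -232, 96], [630, -262, 45], [634, -261, 45], [637, -261, 46], [640, -261, 45], [641, -239, 84], [644, -228, 103]]
```

The depth shows the finger ends at z≈0.068 while the TCP reads 0.048, so the real tips sit about 20 mm above the reported TCP. I'll go 18 mm lower.

Request:
arm_command(targets=[[[0,0,0],[0,0,0],30],[[0,0,0],[0,0,0],30],[[0,0,0],[0,0,0.04],30],[[0,0,0],[0,0,0.08],30],[[0,0,0],[0,0,0.12],30],[[0,0,0],[0,0,0.12],30]])

```text
t: 7.05
ee_pos: [0.6353, -0.2377, 0.0283]
tcp_rot: [-3.139, -0.001, 1.572]
force: [-0.4, 0.5, 0.1]
width: 0.0302
finger_force: 0.0
```

Request:
arm_command(targets=[[[0,0,0],[0,0,0],5],[[0,0,0],[0,0,0],5],[[0,0,0],[0,0,0],5],[[0,0,0],[0,0,0],5]])

```text
t: 7.45
ee_pos: [0.6363, -0.2382, 0.0301]
tcp_rot: [3.142, 0.0, 1.572]
force: [0.1, 0.4, -1.4]
width: 0.013
finger_force: 30.0
```

Run:
```python
from h import *
s=sense(); print(s['ee_pos'],s['width'],s['finger_force'],s['force'])
m=camera_model('wrist'); p,d=snapshot('wrist'); W=cloud('wrist',d,m)
f=(abs(W[...,1]+.228)<.004)&(abs(W[...,0]-.636)<.025)&(W[...,2]<.09)
print('finger face z min', np.sort(W[f][:,2])[[0,5,20,50]] if f.sum()>60 else f.sum())
```

```text
[ 0.63626021 -0.23820725  0.03008685] 0.013019403224347904 29.98295098543167 [ 0.07110594  0.40355747 -1.4060891 ]
finger face z min [0.04347175 0.04361401 0.04383042 0.04415368]
```

Request:
arm_command(targets=[[[0,0,0],[0,0,-0.2],5],[[0,0,0],[0,0,-0.5],5],[[0,0,0],[0,0,-0.8],5],[[0,0,0],[0,0,-0.8],5]])

```text
t: 7.9
ee_pos: [0.6405, -0.2405, 0.1587]
tcp_rot: [3.13, 0.007, 1.572]
force: [1.0, 0.2, -0.4]
width: 0.0128
finger_force: 30.0
```

Request:
arm_command(targets=[[[0,0,0],[0.5,0,0],5],[[0,0,0],[0.955,0.033,0],5],[[0,0,0],[0.955,0.033,0],5],[[0,0,0],[0.955,0.033,0],5]])

```text
t: 8.3
ee_pos: [0.6404, -0.0891, 0.1492]
tcp_rot: [-3.14, -0.002, 1.578]
force: [0.4, -0.1, -1.2]
width: 0.0128
finger_force: 30.0
```

Request:
arm_command(targets=[[[0,0,0],[0.955,0.033,0],5],[[0,0,0],[0.955,0.033,0],5],[[0,0,0],[0.955,0.033,0],5],[[0,0,0],[0.955,0.033,0],5]])

```text
t: 8.7
ee_pos: [0.6451, 0.0532, 0.1494]
tcp_rot: [-3.141, -0.002, 1.577]
force: [-0.6, -0.0, -1.6]
width: 0.0131
finger_force: 30.0
```

Request:
arm_command(targets=[[[0,0,0],[0.955,0.033,0],5],[[0,0,0],[0.955,0.033,0],5],[[0,0,0],[0.955,0.033,0],5],[[0,0,0],[0.955,0.033,0],5],[[0,0,0],[0.955,0.033,0],5],[[0,0,0],[0.955,0.033,0],5]])

```text
t: 9.3
ee_pos: [0.6507, 0.1896, 0.1495]
tcp_rot: [-3.141, 0.001, 1.571]
force: [0.5, 0.1, -0.8]
width: 0.0128
finger_force: 30.0
```

Run:
```python
from h import *
s=sense(); print(s['ee_pos'],s['width'],s['finger_force'],s['force'])
m=camera_model('wrist'); p,d=snapshot('wrist'); save('w4',p); W=cloud('wrist',d,m); np.savez('pics/w4.npz',W=W)
Z=W[...,2]; k=(abs(Z-.077)<.005)&(abs(W[...,0]-.566)<.14)&(abs(W[...,1]-.227)<.09); k=cv2.morphologyEx(k.astype(np.uint8),cv2.MORPH_OPEN,np.ones((3,3)))>0
P=W[k]; print(k.sum(),np.median(P[:,2]))
for nm,q,ax in(('left',P[(P[:,1]>.28)&(P[:,0]>.48)&(P[:,0]<.67)],0),('right',P[(P[:,1]<.175)&(P[:,0]>.48)&(P[:,0]<.67)],0),('far',P[(P[:,0]>.675)&(P[:,1]>.175)&(P[:,1]<.28)],1),('near',P[(P[:,0]<.456)&(P[:,1]>.175)&(P[:,1]<.28)],1)):
    if len(q)>50:
        k1=np.polyfit(q[:,ax],q[:,1-ax],1); r=q[:,1-ax]-np.polyval(k1,q[:,ax]); print(nm,len(q),k1,np.polyval(k1,.566 if ax==0 else .227),np.percentile(r,[2,98]))
```

```text
[0.65072028 0.18961638 0.14954815] 0.012834349001114916 29.982946515083313 [ 0.49775508  0.06694224 -0.84955562]
10131 0.0766015540832573
left 4542 [-0.01917311  0.31170026] 0.30084827363602545 [-0.00368428  0.00403053]
right 2027 [-0.01975937  0.17139719] 0.16021338384236877 [-0.00445754  0.00329128]
far 1888 [0.01619    0.68583656] 0.6895116885397129 [-0.00368472  0.00401659]
```

View pics/w4.png

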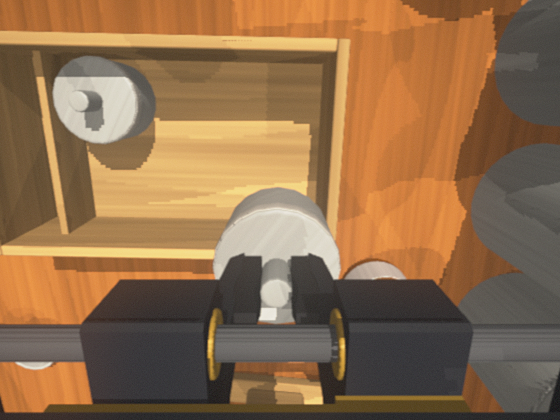

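Wrist view: box walls at y≈0.301 and 0.160, far wall at x≈0.690, and the packed canister's knob at pixel (82,100). Lowering at the corrected spot.

Request:
arm_command(targets=[[[0,0,0],[0.027,0,0],5],[[0,0,0],[0.027,0,0.15],5],[[0,0,0],[0.027,0,0.3],5],[[0,0,0],[0.027,0,0.42],5],[[0,0,0],[0.027,0,0.53],5],[[0,0,0],[0.027,0,0.53],5]])

```text
t: 9.95
ee_pos: [0.6486, 0.1949, 0.0673]
tcp_rot: [-3.136, 0.001, 1.572]
force: [-0.9, 0.6, -1.3]
width: 0.0134
finger_force: 30.0
```

Request:
arm_command(targets=[[[0,0,0],[0,0,0.1],5],[[0,0,0],[0,0,0.18],5],[[0,0,0],[0,0,0.21],5],[[0,0,0],[0,0,0.224],5],[[0,0,0],[0,0,0.224],5]])

```text
t: 10.45
ee_pos: [0.6506, 0.1956, 0.0368]
tcp_rot: [-3.142, 0.0, 1.572]
force: [0.2, -0.2, -0.7]
width: 0.0132
finger_force: 30.0
```

Request:
arm_command(targets=[[[0,0,0],[0,0,0],22],[[0,0,0],[0,0,0],22],[[0,0,0],[0,0,-0.2],22],[[0,0,0],[0,0,-0.5],22],[[0,0,0],[0,0,-0.753],30],[[0,0,0],[0,0,-0.753],30]])

```text
t: 11.05
ee_pos: [0.6551, 0.1963, 0.1583]
tcp_rot: [3.128, -0.002, 1.572]
force: [0.1, -1.0, 1.0]
width: 0.03
finger_force: 0.0
```

Run:
```python
from h import *
s=sense(); print(s['ee_pos'])
cans()
```

```text
[0.65506681 0.19628957 0.15834015]
can 320 [400.  212.6] (array([ 588.5, -339.9]), 31.2) [ 588.9 -338.    46. ]
can 332 [374.6 226.5] (array([ 547.8, -266.6]), 30.4) [ 547.3 -266.1   46. ]
can 328 [420.1 239.2] (array([ 514.2, -396.8]), 31.5) [ 514.5 -395.7   45.9]
can 327 [390.7 262.9] (array([ 445.4, -314. ]), 30.6) [ 445.5 -312.8   46.2]
carton 502 [344.1 253. ] (array([ 469.2, -185. ]), array([65.1, 64. ]), 73.17)
```

Request:
arm_command(targets=[[[0,0,0],[-0.77,-0.169,0],30],[[0,0,0],[-0.77,-0.169,0],30],[[0,0,0],[-0.77,-0.169,0],30]])

```text
t: 11.4
ee_pos: [0.6236, 0.0767, 0.1483]
tcp_rot: [-3.139, 0.001, 1.57]
force: [0.2, 0.1, 0.4]
width: 0.03
finger_force: 0.0
```

Request:
arm_command(targets=[[[0,0,0],[-0.77,-0.169,0],30],[[0,0,0],[-0.77,-0.169,0],30],[[0,0,0],[-0.77,-0.169,0],30]])

```text
t: 11.7
ee_pos: [0.5988, -0.0388, 0.1488]
tcp_rot: [-3.14, 0.0, 1.569]
force: [0.3, 0.6, 0.8]
width: 0.03
finger_force: 0.0
```

Request:
arm_command(targets=[[[0,0,0],[-0.77,-0.169,0],30],[[0,0,0],[-0.77,-0.169,0],30],[[0,0,0],[-0.77,-0.169,0],30]])

```text
t: 12.0
ee_pos: [0.5737, -0.1545, 0.1489]
tcp_rot: [-3.14, 0.0, 1.569]
force: [0.4, 0.8, -0.3]
width: 0.0302
finger_force: 0.0
```

Request:
arm_command(targets=[[[0,0,0],[-0.77,-0.169,0],30],[[0,0,0],[-0.77,-0.169,0],30],[[0,0,0],[-0.77,-0.169,0],30],[[0,0,0],[-0.77,-0.169,0],30],[[0,0,0],[-0.77,-0.169,0],30]])

```text
t: 12.5
ee_pos: [0.5496, -0.2655, 0.149]
tcp_rot: [-3.141, -0.002, 1.572]
force: [-0.0, 0.2, -0.1]
width: 0.0296
finger_force: 0.0
```

```bash
cat >> h.py <<'E'
def wl():
    s=sense(); m=camera_model('wrist'); p,d=snapshot('wrist'); W=cloud('wrist',d,m); print('ee',s['ee_pos'].round(4),s['width'].round(4))
    for a,c,w,k in blobs(W,.057,.073,60)[:8]: print('knob',a,c,fitc(W[k][:,:2]))
    for a,c,w,k in blobs(W,.036,.05,300)[:8]: print('body',a,c,fitc(W[k][:,:2]))
    return p,W
E
python3 - <<'E'
from h import *
wl()
E
```

```text
Traceback (most recent call last):
  File "h.py", line 26, in wl
    s=sense(); m=camera_model('wrist'); p,d=snapshot('wrist'); W=cloud('wrist',d,m); print('ee',s['ee_pos'].round(4),s['width'].round(4))
                                                                                                                     ^^^^^^^^^^^^^^^^
AttributeError: 'float' object has no attribute 'round'
```

Request:
arm_command(targets=[[[0,0,0],[0,0,0.3],30],[[0,0,0],[0,0,0.55],30],[[0,0,0],[0,0,0.7],30],[[0,0,0],[0,0,0.76],30],[[0,0,0],[0,0,0.797],30],[[0,0,0],[0,0,0.797],30],[[0,0,0],[0,0,0.797],5],[[0,0,0],[0,0,0.797],5],[[0,0,0],[0,0,0.797],5],[[0,0,0],[0,0,0.797],5]])

```text
t: 13.55
ee_pos: [0.5502, -0.2671, 0.0316]
tcp_rot: [3.14, 0.001, 1.572]
force: [-2.6, 0.2, 6.0]
width: 0.0129
finger_force: 30.0
```

Request:
arm_command(targets=[[[0,0,0],[0,0,-0.2],5],[[0,0,0],[0,0,-0.5],5],[[0,0,0],[0,0,-0.8],5],[[0,0,0],[0,0,-0.8],5],[[0,0,0],[0,0,-0.8],5]])

```text
t: 14.05
ee_pos: [0.5503, -0.267, 0.1514]
tcp_rot: [3.139, 0.001, 1.572]
force: [-1.0, 0.8, -2.5]
width: 0.0126
finger_force: 30.0
```

Request:
arm_command(targets=[[[0,0,0],[0.88,0.172,0],5],[[0,0,0],[0.88,0.172,0],5],[[0,0,0],[0.88,0.172,0],5]])

```text
t: 14.35
ee_pos: [0.5737, -0.1313, 0.1473]
tcp_rot: [-3.137, -0.003, 1.572]
force: [1.0, -0.3, -1.5]
width: 0.0129
finger_force: 30.0
```

Request:
arm_command(targets=[[[0,0,0],[0.88,0.172,0],5],[[0,0,0],[0.88,0.172,0],5],[[0,0,0],[0.88,0.172,0],5]])

```text
t: 14.65
ee_pos: [0.5993, 0.0009, 0.1474]
tcp_rot: [-3.137, -0.002, 1.573]
force: [-0.2, 0.6, -1.2]
width: 0.0128
finger_force: 30.0
```

Request:
arm_command(targets=[[[0,0,0],[0.88,0.172,0],5],[[0,0,0],[0.88,0.172,0],5],[[0,0,0],[0.88,0.172,0],5]])

```text
t: 14.95
ee_pos: [0.6249, 0.1327, 0.1472]
tcp_rot: [-3.137, -0.001, 1.574]
force: [0.1, -0.3, -2.5]
width: 0.0131
finger_force: 30.0
```

Request:
arm_command(targets=[[[0,0,0],[0.88,0.172,0],5],[[0,0,0],[0.88,0.172,0],5],[[0,0,0],[0.88,0.172,0],5],[[0,0,0],[0.88,0.172,0],5],[[0,0,0],[0.88,0.172,0],5]])

```text
t: 15.45
ee_pos: [0.6505, 0.2618, 0.1471]
tcp_rot: [-3.137, 0.001, 1.574]
force: [-0.1, 0.1, -1.9]
width: 0.0127
finger_force: 30.0
```

```bash
sed -i "s/s\['width'\].round(4))/round(s['width'],4))/" h.py
python3 - <<'E'
from h import *
p,W=wl()
for a,c,w,k in blobs(W,.044,.056,300)[:8]: print('boxbody',a,c,fitc(W[k][:,:2]))
E
```

```text
ee [0.6505 0.2618 0.1471] 0.0127
knob 2203 [491.   26.4] (array([789.7, 380.9]), 50.1)
knob 1682 [540.8 160.1] (array([851.4, 294.8]), 43.9)
knob 1149 [171.2 149.6] (array([573.6, 305.6]), 121.3)
knob 2576 [ 19.2 258.3] (array([469.7, 230. ]), 68.8)
knob 193 [328.  196.2] (array([686.8, 272.3]), 21.4)
knob 324 [101.  201.6] (array([520.9, 266.2]), 7.0)
knob 1455 [522.7 283.3] (array([849.4, 196.2]), 37.4)
knob 1027 [512.5 396. ] (array([855.1,  88.1]), 27.9)
body 396 [436.5  24.1] (array([762.9, 389.6]), 27.8)
body 1422 [525.4 146. ] (array([858.5, 300. ]), 48.5)
body 662 [168.5 145.8] (array([567.1, 305. ]), 107.9)
body 2089 [ 34.7 241.5] (array([463.2, 229.2]), 66.4)
body 1438 [ 75.3 240.1] (array([489. , 228.5]), 64.8)
body 482 [141.2 187.2] (array([534.6, 267.4]), 25.8)
body 1332 [509.6 270.5] (array([860.2, 189.7]), 47.5)
body 959 [492.3 381.7] (array([853.9,  84.2]), 31.2)
boxbody 1090 [470.1  30.7] (array([786.3, 385.4]), 50.3)
boxbody 1250 [530.3 149.5] (array([855.2, 298.2]), 46.8)
boxbody 625 [161.9 146.8] (array([566.1, 306. ]), 108.4)
boxbody 8031 [ 81. 218.] (array([491., 229.]), 77.3)
boxbody 1138 [513.3 274.5] (array([855.4, 192.3]), 44.0)
boxbody 846 [497.4 386.9] (array([853.9,  84.4]), 31.0)
```

Request:
arm_command(targets=[[[0,0,0],[0,0,0],5],[[0,0,0],[0,0,0.15],5],[[0,0,0],[0,0,0.3],5],[[0,0,0],[0,0,0.45],5],[[0,0,0],[0,0,0.6],5],[[0,0,0],[0,0,0.68],5],[[0,0,0],[0,0,0.73],5],[[0,0,0],[0,0,0.752],5],[[0,0,0],[0,0,0.752],5]])

```text
t: 16.4
ee_pos: [0.653, 0.2614, 0.0386]
tcp_rot: [3.14, -0.0, 1.572]
force: [-0.2, -0.2, -1.2]
width: 0.0129
finger_force: 30.0
```

Request:
arm_command(targets=[[[0,0,0],[0,0,0],22],[[0,0,0],[0,0,0],22],[[0,0,0],[0,0,-0.2],22],[[0,0,0],[0,0,-0.5],22],[[0,0,0],[0,0,-0.75],30],[[0,0,0],[0,0,-0.75],30]])

```text
t: 17.0
ee_pos: [0.6568, 0.2628, 0.1588]
tcp_rot: [3.128, -0.003, 1.572]
force: [0.6, 0.1, 1.0]
width: 0.0299
finger_force: 0.0
```

Run:
```python
from h import *
cans('top2')
```

```text
can 323 [400.  212.5] (array([ 588.7, -339.3]), 30.5) [ 589.1 -338.1   46. ]
can 326 [420.1 239.2] (array([ 514.4, -397.4]), 30.8) [ 514.5 -395.7   45.9]
can 322 [390.7 262.9] (array([ 445.4, -314.1]), 30.1) [ 445.5 -312.7   46.4]
carton 499 [344.1 253.1] (array([ 469.3, -184.7]), array([64.6, 64.1]), 73.27)
```

Request:
arm_command(targets=[[[0,0,0],[-1,-0.103,0],30],[[0,0,0],[-1,-0.103,0],30],[[0,0,0],[-1,-0.103,0],30],[[0,0,0],[-1,-0.103,0],30]])

```text
t: 17.45
ee_pos: [0.636, 0.1059, 0.1485]
tcp_rot: [-3.139, 0.002, 1.567]
force: [0.4, 0.5, -0.4]
width: 0.0297
finger_force: 0.0
```

Request:
arm_command(targets=[[[0,0,0],[-1,-0.103,0],30],[[0,0,0],[-1,-0.103,0],30],[[0,0,0],[-1,-0.103,0],30],[[0,0,0],[-1,-0.103,0],30]])

```text
t: 17.85
ee_pos: [0.621, -0.0435, 0.1489]
tcp_rot: [-3.14, 0.001, 1.567]
force: [0.7, 0.7, 0.0]
width: 0.0295
finger_force: 0.0
```

Request:
arm_command(targets=[[[0,0,0],[-1,-0.103,0],30],[[0,0,0],[-1,-0.103,0],30],[[0,0,0],[-1,-0.103,0],30],[[0,0,0],[-1,-0.103,0],30]])

```text
t: 18.25
ee_pos: [0.6059, -0.193, 0.1491]
tcp_rot: [-3.141, 0.001, 1.567]
force: [-0.5, 0.8, 0.7]
width: 0.03
finger_force: 0.0
```

Request:
arm_command(targets=[[[0,0,0],[-1,-0.103,0],30],[[0,0,0],[-1,-0.103,0],30],[[0,0,0],[-1,-0.103,0],30],[[0,0,0],[-1,-0.103,0],30],[[0,0,0],[-1,-0.103,0],30]])

```text
t: 18.75
ee_pos: [0.5913, -0.3377, 0.1488]
tcp_rot: [-3.141, -0.002, 1.571]
force: [0.4, 0.9, -0.1]
width: 0.0298
finger_force: 0.0
```

Request:
arm_command(targets=[[[0,0,0],[0,0,0.3],30],[[0,0,0],[0,0,0.55],30],[[0,0,0],[0,0,0.7],30],[[0,0,0],[0,0,0.75],30],[[0,0,0],[0,0,0.785],30],[[0,0,0],[0,0,0.785],30],[[0,0,0],[0,0,0.785],5],[[0,0,0],[0,0,0.785],5],[[0,0,0],[0,0,0.785],5],[[0,0,0],[0,0,0.785],5]])

```text
t: 19.75
ee_pos: [0.5919, -0.339, 0.0338]
tcp_rot: [3.14, 0.001, 1.572]
force: [-0.8, 1.3, 6.2]
width: 0.0128
finger_force: 30.0
```

Request:
arm_command(targets=[[[0,0,0],[0,0,-0.2],5],[[0,0,0],[0,0,-0.5],5],[[0,0,0],[0,0,-0.785],5],[[0,0,0],[0,0,-0.785],5],[[0,0,0],[0,0,-0.785],5]])

```text
t: 20.25
ee_pos: [0.5917, -0.339, 0.1512]
tcp_rot: [3.14, 0.002, 1.572]
force: [-1.1, 0.3, -2.2]
width: 0.0127
finger_force: 30.0
```

Run:
```python
from h import *
s=sense(); print(s['ee_pos'],s['width'],s['finger_force'])
```

```text
[ 0.59167628 -0.33899076  0.15122603] 0.01266850261843613 29.997677206993103
```

Request:
arm_command(targets=[[[0,0,0],[0.891,-0.01,0],5],[[0,0,0],[0.891,-0.01,0],5],[[0,0,0],[0.891,-0.01,0],5]])

```text
t: 20.55
ee_pos: [0.5874, -0.2012, 0.1467]
tcp_rot: [-3.137, -0.004, 1.572]
force: [0.6, -0.3, -2.2]
width: 0.0129
finger_force: 30.0
```

Request:
arm_command(targets=[[[0,0,0],[0.891,-0.01,0],5],[[0,0,0],[0.891,-0.01,0],5],[[0,0,0],[0.891,-0.01,0],5]])

```text
t: 20.85
ee_pos: [0.5855, -0.0676, 0.1471]
tcp_rot: [-3.137, -0.002, 1.573]
force: [-0.2, -0.4, -1.0]
width: 0.0125
finger_force: 30.0
```

Request:
arm_command(targets=[[[0,0,0],[0.891,-0.01,0],5],[[0,0,0],[0.891,-0.01,0],5],[[0,0,0],[0.891,-0.01,0],5]])

```text
t: 21.15
ee_pos: [0.5838, 0.0657, 0.1472]
tcp_rot: [-3.137, -0.001, 1.573]
force: [0.7, -0.4, -1.6]
width: 0.0127
finger_force: 30.0
```

Request:
arm_command(targets=[[[0,0,0],[0.891,-0.01,0],5],[[0,0,0],[0.891,-0.01,0],5],[[0,0,0],[0.891,-0.01,0],5],[[0,0,0],[0.891,-0.01,0],5],[[0,0,0],[0.891,-0.01,0],5],[[0,0,0],[0.891,-0.01,0],5]])

```text
t: 21.75
ee_pos: [0.5837, 0.1949, 0.1484]
tcp_rot: [-3.139, 0.001, 1.571]
force: [0.1, 0.2, -1.9]
width: 0.0128
finger_force: 30.0
```

Request:
arm_command(targets=[[[0,0,0],[0,0,0],5],[[0,0,0],[0,0,0.15],5],[[0,0,0],[0,0,0.3],5],[[0,0,0],[0,0,0.45],5],[[0,0,0],[0,0,0.6],5],[[0,0,0],[0,0,0.68],5],[[0,0,0],[0,0,0.72],5],[[0,0,0],[0,0,0.743],5],[[0,0,0],[0,0,0.743],5]])

```text
t: 22.65
ee_pos: [0.5856, 0.1958, 0.0402]
tcp_rot: [3.14, -0.0, 1.572]
force: [0.2, -0.4, -1.7]
width: 0.0128
finger_force: 30.0
```

Request:
arm_command(targets=[[[0,0,0],[0,0,0],22],[[0,0,0],[0,0,0],22],[[0,0,0],[0,0,-0.2],22],[[0,0,0],[0,0,-0.5],22],[[0,0,0],[0,0,-0.743],30],[[0,0,0],[0,0,-0.743],30]])

```text
t: 23.25
ee_pos: [0.5889, 0.1968, 0.1572]
tcp_rot: [3.13, -0.002, 1.572]
force: [0.6, -0.6, 0.3]
width: 0.0297
finger_force: 0.0
```

Run:
```python
from h import *
cans('top3')
```

```text
can 325 [420.  239.2] (array([ 514.1, -397.3]), 30.6) [ 514.5 -395.7   45.9]
can 331 [390.7 262.9] (array([ 445.3, -313.8]), 30.6) [ 445.4 -312.8   46.2]
carton 499 [344.1 252.9] (array([ 469.3, -184.4]), array([65. , 64.1]), 73.62)
```

Request:
arm_command(targets=[[[0,0,0],[-0.987,-0.114,0],30],[[0,0,0],[-0.987,-0.114,0],30],[[0,0,0],[-0.987,-0.114,0],30],[[0,0,0],[-0.987,-0.114,0],30]])

```text
t: 23.7
ee_pos: [0.5665, 0.0429, 0.1486]
tcp_rot: [-3.139, 0.002, 1.567]
force: [0.3, -0.1, -0.1]
width: 0.0303
finger_force: 0.0
```

Request:
arm_command(targets=[[[0,0,0],[-0.987,-0.114,0],30],[[0,0,0],[-0.987,-0.114,0],30],[[0,0,0],[-0.987,-0.114,0],30],[[0,0,0],[-0.987,-0.114,0],30]])

```text
t: 24.1
ee_pos: [0.55, -0.1047, 0.149]
tcp_rot: [-3.14, 0.001, 1.567]
force: [0.3, 0.3, -0.4]
width: 0.0297
finger_force: 0.0
```

Request:
arm_command(targets=[[[0,0,0],[-0.987,-0.114,0],30],[[0,0,0],[-0.987,-0.114,0],30],[[0,0,0],[-0.987,-0.114,0],30],[[0,0,0],[-0.987,-0.114,0],30]])

```text
t: 24.5
ee_pos: [0.5332, -0.2523, 0.1491]
tcp_rot: [-3.141, 0.001, 1.567]
force: [0.0, -0.1, 0.5]
width: 0.03
finger_force: 0.0
```

Request:
arm_command(targets=[[[0,0,0],[-0.987,-0.114,0],30],[[0,0,0],[-0.987,-0.114,0],30],[[0,0,0],[-0.987,-0.114,0],30],[[0,0,0],[-0.987,-0.114,0],30],[[0,0,0],[-0.987,-0.114,0],30]])

```text
t: 25.0
ee_pos: [0.517, -0.3949, 0.1486]
tcp_rot: [-3.141, -0.002, 1.571]
force: [0.6, 0.8, 0.1]
width: 0.0299
finger_force: 0.0
```

Request:
arm_command(targets=[[[0,0,0],[0,0,0.3],30],[[0,0,0],[0,0,0.55],30],[[0,0,0],[0,0,0.7],30],[[0,0,0],[0,0,0.75],30],[[0,0,0],[0,0,0.785],30],[[0,0,0],[0,0,0.785],30],[[0,0,0],[0,0,0.785],5],[[0,0,0],[0,0,0.785],5],[[0,0,0],[0,0,0.785],5],[[0,0,0],[0,0,0.785],5]])

```text
t: 26.0
ee_pos: [0.5172, -0.3969, 0.0336]
tcp_rot: [3.141, 0.001, 1.572]
force: [-2.4, 1.6, 6.5]
width: 0.0122
finger_force: 30.0
```

Request:
arm_command(targets=[[[0,0,0],[0,0,-0.2],5],[[0,0,0],[0,0,-0.5],5],[[0,0,0],[0,0,-0.785],5],[[0,0,0],[0,0,-0.785],5],[[0,0,0],[0,0,-0.785],5]])

```text
t: 26.5
ee_pos: [0.5174, -0.3967, 0.1512]
tcp_rot: [3.14, 0.002, 1.572]
force: [-0.1, -0.1, -2.0]
width: 0.0127
finger_force: 30.0
```

Request:
arm_command(targets=[[[0,0,0],[0.878,0.093,0],5],[[0,0,0],[0.878,0.093,0],5],[[0,0,0],[0.878,0.093,0],5]])

```text
t: 26.8
ee_pos: [0.529, -0.2605, 0.1469]
tcp_rot: [-3.137, -0.004, 1.572]
force: [0.8, -0.5, -2.0]
width: 0.0128
finger_force: 30.0
```

Request:
arm_command(targets=[[[0,0,0],[0.878,0.093,0],5],[[0,0,0],[0.878,0.093,0],5],[[0,0,0],[0.878,0.093,0],5]])

```text
t: 27.1
ee_pos: [0.5426, -0.1288, 0.1472]
tcp_rot: [-3.137, -0.003, 1.573]
force: [-0.5, 0.6, -0.9]
width: 0.0128
finger_force: 30.0
```

Request:
arm_command(targets=[[[0,0,0],[0.878,0.093,0],5],[[0,0,0],[0.878,0.093,0],5],[[0,0,0],[0.878,0.093,0],5]])

```text
t: 27.4
ee_pos: [0.5563, 0.0024, 0.1474]
tcp_rot: [-3.137, -0.002, 1.574]
force: [0.5, -0.2, -1.8]
width: 0.0128
finger_force: 30.0
```

Request:
arm_command(targets=[[[0,0,0],[0.878,0.093,0],5],[[0,0,0],[0.878,0.093,0],5],[[0,0,0],[0.878,0.093,0],5]])

```text
t: 27.7
ee_pos: [0.57, 0.1338, 0.1473]
tcp_rot: [-3.137, -0.001, 1.574]
force: [-1.1, -0.1, -1.8]
width: 0.0125
finger_force: 30.0
```

Request:
arm_command(targets=[[[0,0,0],[0.878,0.093,0],5],[[0,0,0],[0.878,0.093,0],5],[[0,0,0],[0.878,0.093,0],5],[[0,0,0],[0.878,0.093,0],5],[[0,0,0],[0.878,0.093,0],5],[[0,0,0],[0.878,0.093,0],5]])

```text
t: 28.3
ee_pos: [0.5848, 0.2611, 0.1482]
tcp_rot: [-3.139, 0.001, 1.571]
force: [0.4, -0.3, -0.9]
width: 0.0129
finger_force: 30.0
```

Request:
arm_command(targets=[[[0,0,0],[0,0,0],5],[[0,0,0],[0,0,0.15],5],[[0,0,0],[0,0,0.3],5],[[0,0,0],[0,0,0.45],5],[[0,0,0],[0,0,0.6],5],[[0,0,0],[0,0,0.68],5],[[0,0,0],[0,0,0.72],5],[[0,0,0],[0,0,0.743],5],[[0,0,0],[0,0,0.743],5]])

```text
t: 29.2
ee_pos: [0.5868, 0.2623, 0.0401]
tcp_rot: [3.14, -0.0, 1.572]
force: [0.5, -0.4, -1.6]
width: 0.0127
finger_force: 30.0
```

Request:
arm_command(targets=[[[0,0,0],[0,0,0],22],[[0,0,0],[0,0,0],22],[[0,0,0],[0,0,-0.2],22],[[0,0,0],[0,0,-0.5],22],[[0,0,0],[0,0,-0.743],30],[[0,0,0],[0,0,-0.743],30]])

```text
t: 29.8
ee_pos: [0.5901, 0.2636, 0.1576]
tcp_rot: [3.129, -0.003, 1.572]
force: [-0.1, 0.1, 1.7]
width: 0.0297
finger_force: 0.0
```

Run:
```python
from h import *
cans('top4')
```

```text
can 330 [390.8 263. ] (array([ 445.7, -313.8]), 30.5) [ 445.3 -313.1   46.1]
carton 499 [344.1 253. ] (array([ 469.2, -184.7]), array([64.5, 64.1]), 73.53)
```

Request:
arm_command(targets=[[[0,0,0],[-0.961,-0.231,0],30],[[0,0,0],[-0.961,-0.231,0],30],[[0,0,0],[-0.961,-0.231,0],30],[[0,0,0],[-0.961,-0.231,0],30]])

```text
t: 30.25
ee_pos: [0.5494, 0.1135, 0.1484]
tcp_rot: [-3.138, 0.002, 1.567]
force: [0.3, 1.3, -0.0]
width: 0.0295
finger_force: 0.0
```

Request:
arm_command(targets=[[[0,0,0],[-0.961,-0.231,0],30],[[0,0,0],[-0.961,-0.231,0],30],[[0,0,0],[-0.961,-0.231,0],30],[[0,0,0],[-0.961,-0.231,0],30]])

```text
t: 30.65
ee_pos: [0.5156, -0.0302, 0.149]
tcp_rot: [-3.14, 0.001, 1.567]
force: [0.8, 0.3, 0.7]
width: 0.0298
finger_force: 0.0
```

Request:
arm_command(targets=[[[0,0,0],[-0.961,-0.231,0],30],[[0,0,0],[-0.961,-0.231,0],30],[[0,0,0],[-0.961,-0.231,0],30],[[0,0,0],[-0.961,-0.231,0],30]])

```text
t: 31.05
ee_pos: [0.4817, -0.1741, 0.1494]
tcp_rot: [-3.141, 0.001, 1.567]
force: [0.7, 0.1, -0.0]
width: 0.0298
finger_force: 0.0
```

Request:
arm_command(targets=[[[0,0,0],[-0.961,-0.231,0],30],[[0,0,0],[-0.961,-0.231,0],30],[[0,0,0],[-0.961,-0.231,0],30],[[0,0,0],[-0.961,-0.231,0],30],[[0,0,0],[-0.961,-0.231,0],30]])

```text
t: 31.55
ee_pos: [0.4481, -0.3136, 0.149]
tcp_rot: [-3.141, -0.002, 1.571]
force: [-0.2, -0.5, -1.1]
width: 0.0299
finger_force: 0.0
```

Request:
arm_command(targets=[[[0,0,0],[0,0,0.3],30],[[0,0,0],[0,0,0.55],30],[[0,0,0],[0,0,0.7],30],[[0,0,0],[0,0,0.75],30],[[0,0,0],[0,0,0.785],30],[[0,0,0],[0,0,0.785],30],[[0,0,0],[0,0,0.785],5],[[0,0,0],[0,0,0.785],5],[[0,0,0],[0,0,0.785],5],[[0,0,0],[0,0,0.785],5]])

```text
t: 32.55
ee_pos: [0.4482, -0.3151, 0.0333]
tcp_rot: [3.141, 0.001, 1.572]
force: [-2.0, -0.2, 6.3]
width: 0.0125
finger_force: 30.0
```

Request:
arm_command(targets=[[[0,0,0],[0,0,-0.2],5],[[0,0,0],[0,0,-0.5],5],[[0,0,0],[0,0,-0.785],5],[[0,0,0],[0,0,-0.785],5],[[0,0,0],[0,0,-0.785],5]])

```text
t: 33.05
ee_pos: [0.4484, -0.3148, 0.1509]
tcp_rot: [3.14, 0.002, 1.572]
force: [-0.8, 0.9, -1.6]
width: 0.0128
finger_force: 30.0
```

Request:
arm_command(targets=[[[0,0,0],[0.853,0.118,0],5],[[0,0,0],[0.853,0.118,0],5],[[0,0,0],[0.853,0.118,0],5]])

```text
t: 33.35
ee_pos: [0.4637, -0.1826, 0.1472]
tcp_rot: [-3.137, -0.004, 1.572]
force: [1.1, -0.5, -2.1]
width: 0.0127
finger_force: 30.0
```

Request:
arm_command(targets=[[[0,0,0],[0.853,0.118,0],5],[[0,0,0],[0.853,0.118,0],5],[[0,0,0],[0.853,0.118,0],5]])

```text
t: 33.65
ee_pos: [0.4812, -0.0548, 0.1476]
tcp_rot: [-3.137, -0.002, 1.574]
force: [0.1, -0.1, -1.9]
width: 0.0126
finger_force: 30.0
```

Request:
arm_command(targets=[[[0,0,0],[0.853,0.118,0],5],[[0,0,0],[0.853,0.118,0],5],[[0,0,0],[0.853,0.118,0],5]])

```text
t: 33.95
ee_pos: [0.4987, 0.0728, 0.1476]
tcp_rot: [-3.137, -0.001, 1.574]
force: [0.0, -0.3, -1.5]
width: 0.013
finger_force: 30.0
```

Request:
arm_command(targets=[[[0,0,0],[0.853,0.118,0],5],[[0,0,0],[0.853,0.118,0],5],[[0,0,0],[0.853,0.118,0],5],[[0,0,0],[0.853,0.118,0],5],[[0,0,0],[0.853,0.118,0],5],[[0,0,0],[0.853,0.118,0],5]])

```text
t: 34.55
ee_pos: [0.5171, 0.1964, 0.1486]
tcp_rot: [-3.139, 0.001, 1.571]
force: [-0.0, -0.5, -1.7]
width: 0.0128
finger_force: 30.0
```

Request:
arm_command(targets=[[[0,0,0],[0,0,0],5],[[0,0,0],[0,0,0.15],5],[[0,0,0],[0,0,0.3],5],[[0,0,0],[0,0,0.45],5],[[0,0,0],[0,0,0.6],5],[[0,0,0],[0,0,0.68],5],[[0,0,0],[0,0,0.72],5],[[0,0,0],[0,0,0.743],5],[[0,0,0],[0,0,0.743],5]])

```text
t: 35.45
ee_pos: [0.5189, 0.1974, 0.0398]
tcp_rot: [3.14, -0.0, 1.572]
force: [-0.3, -0.2, -1.9]
width: 0.013
finger_force: 30.0
```

Request:
arm_command(targets=[[[0,0,0],[0,0,0],22],[[0,0,0],[0,0,0],22],[[0,0,0],[0,0,-0.2],22],[[0,0,0],[0,0,-0.5],22],[[0,0,0],[0,0,-0.9],22],[[0,0,0],[-0.6,-0.4,-0.9],22],[[0,0,0],[-0.6,-0.4,-0.9],22],[[0,0,0],[-0.6,-0.4,-0.9],22],[[0,0,0],[-0.6,-0.4,-0.9],22]])

```text
t: 36.35
ee_pos: [0.4583, 0.1065, 0.1745]
tcp_rot: [3.139, -0.0, 1.57]
force: [-0.2, 0.1, -0.6]
width: 0.0218
finger_force: 0.0
```

Run:
```python
from h import *
p,W=wl(); np.savez('pics/w5.npz',W=W); save('w5',p)
cans('top5')
```

```text
ee [0.4583 0.1065 0.1745] 0.0218
knob 847 [131.2  41.2] (array([371.7, 218.4]), 32.9)
knob 263 [219.7  70.5] (array([407.8, 208.6]), 30.7)
knob 378 [98.8 71.8] (array([331.1, 202.3]), 14.6)
knob 235 [355.2  78.9] (array([517.3, 198.5]), 7.0)
knob 343 [446.2  82.7] (array([583.9, 195.6]), 7.1)
knob 431 [535.9  82.4] (array([649.4, 196.1]), 7.3)
knob 418 [399.3 125. ] (array([563.3, 178.1]), 114.5)
body 697 [144.4  39.1] (array([377. , 221.1]), 34.7)
body 341 [343.5  19. ] (array([512.3, 247.1]), 22.1)
body 461 [423.7  20. ] (array([574.6, 244.6]), 21.9)
body 577 [510.4  19.2] (array([641.7, 244.1]), 22.3)
body 494 [406.9  83.8] (array([577.4, 195.9]), 29.5)
body 798 [490.5  85. ] (array([643.8, 194.3]), 30.6)
carton 495 [344.2 253. ] (array([ 469.3, -184.6]), array([64.2, 64. ]), 73.55)
```

View pics/w5.png

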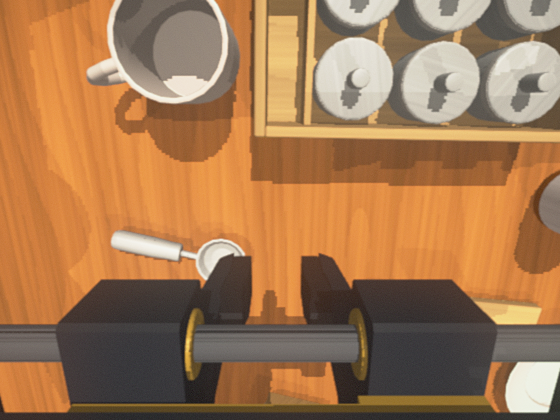

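All six canisters stand upright in the box; the near row's knobs are at (357,78), (453,83) and (537,83). Now I go above the carton.

```bash
cat >> h.py <<'E'
from scipy.spatial.transform import Rotation as Ro
def rot(yaw,tilt=0): return Ro.from_euler('z',yaw,degrees=True)*Ro.from_euler('x',180,degrees=True)*Ro.from_euler('y',tilt,degrees=True)
D=.0195
def pose(T,yaw,tilt=0): # true tip position -> nominal TCP pose
    R=rot(yaw,tilt); return np.array(T)+D*R.as_matrix()[:,2],R
def cmds(seq): # seq of (p,R)
    for (p,R),(q,S) in zip(seq,seq[1:]):
        rv=(R.inv()*S).as_rotvec()/np.pi; t=R.inv().apply(np.array(q)-p)/.15
        print('turn',rv.round(3).tolist(),'shift',t.round(3).tolist(),'rows>=',int(np.ceil(max(np.linalg.norm(rv)*180/8.59,np.linalg.norm(t)*3))))
E
python3 - <<'E'
from h import *
s=sense(); print(s['ee_pos'],s['tcp_rot'])
cmds([((.4583,.1077,.1735),rot(90)),((.455,-.04,.1735),rot(37)),((.45,-.18,.1735),rot(-16.5))])
E
```

```text
[0.45912237 0.10776235 0.17411149] [ 3.13991083e+00 -4.38510373e-04  1.57159844e+00]
turn [-0.0, -0.0, 0.294] shift [-0.985, -0.022, -0.0] rows>= 7
turn [0.0, -0.0, 0.297] shift [-0.588, 0.725, 0.0] rows>= 7
```

Request:
arm_command(targets=[[[0,0,0.294],[-0.985,-0.022,0],84],[[0,0,0.294],[-0.985,-0.022,0],84],[[0,0,0.294],[-0.985,-0.022,0],84],[[0,0,0.294],[-0.985,-0.022,0],84],[[0,0,0.294],[-0.985,-0.022,0],84],[[0,0,0.294],[-0.985,-0.022,0],84],[[0,0,0.294],[-0.985,-0.022,0],84]])

```text
t: 37.15
ee_pos: [0.456, -0.0398, 0.1733]
tcp_rot: [-3.141, -0.0, 0.647]
force: [-0.1, -0.3, 0.3]
width: 0.0761
finger_force: 0.0
```

Request:
arm_command(targets=[[[0,0,0.297],[-0.588,0.725,0],84],[[0,0,0.297],[-0.588,0.725,0],84],[[0,0,0.297],[-0.588,0.725,0],84],[[0,0,0.297],[-0.588,0.725,0],84],[[0,0,0.297],[-0.588,0.725,0],84],[[0,0,0.297],[-0.588,0.725,0],84],[[0,0,0.297],[-0.588,0.725,0],84],[[0,0,0.297],[-0.588,0.725,0],84],[[0,0,0.297],[-0.588,0.725,0],84]])

```text
t: 38.05
ee_pos: [0.451, -0.1799, 0.1734]
tcp_rot: [-3.141, 0.0, -0.281]
force: [-0.2, -0.8, 0.9]
width: 0.0842
finger_force: 0.0
```

Run:
```python
from h import *
s=sense(); m=camera_model('wrist'); p,d=snapshot('wrist'); W=cloud('wrist',d,m); print(s['ee_pos'],s['tcp_rot'],s['joint_pos'].round(2) if hasattr(s['joint_pos'],'round') else s['joint_pos'])
for a,c,w,k in blobs(W,.016,.03,800): print(a,c,rect(W[k][:,:2]),w)
A=(np.array([.4583,.1077,.1735]),rot(90))
c=np.array([.4713,-.1846]); ps=-16.5
```

```text
[ 0.45098896 -0.17986011  0.17336428] [-3.14138873e+00  2.83022172e-04 -2.80577650e-01] [-0.62  0.02  1.87  0.    1.25  1.23]
5099 [274.9 162.1] (array([ 471.3, -184.2]), array([64.1, 64.3]), 74.02) [ 0.47234446 -0.18454048  0.02287252]
```

```bash
cat > car.py <<'E'
from h import *
ps=-16.1; c=np.array([.4713,-.1842,0]); X=np.array([np.cos(np.radians(ps)),np.sin(np.radians(ps)),0]); U=np.array([0,0,1.])
A=(np.array([.45,-.18,.1735]),rot(ps))
Tk=c+.0014*X+.0085*U; z1=rot(ps,-40).as_matrix()[:,2]
pre=pose(Tk-.07*z1,ps,-40); pick=pose(Tk,ps,-40)
lift=pose(Tk+.09*U,ps,-40); turned=(lift[0],rot(ps,50))
place=pose(c+.0035*X+.0342*U,ps,50); z2=rot(ps,50).as_matrix()[:,2]
back=pose(c+.0035*X+.0342*U-.09*z2,ps,50)
top=pose(c+.0005*X+.13*U,ps);
E
python3 - <<'E'
from car import *
cmds([A,pre,pick,lift,turned,place,back,top]); print(pick[0],place[0])
E
```

```text
turn [-0.0, -0.222, 0.0] shift [0.37, -0.012, 0.842] rows>= 5
turn [0.0, 0.0, 0.0] shift [-0.0, 0.0, 0.467] rows>= 2
turn [0.0, 0.0, 0.0] shift [-0.386, 0.0, -0.46] rows>= 2
turn [0.0, 0.5, 0.0] shift [0.0, 0.0, 0.0] rows>= 11
turn [0.0, 0.0, 0.0] shift [-0.189, -0.0, 0.416] rows>= 2
turn [0.0, 0.0, 0.0] shift [0.0, 0.0, -0.6] rows>= 2
turn [0.0, -0.278, 0.0] shift [0.377, 0.0, 0.128] rows>= 6
[ 0.46060234 -0.18111228 -0.00643787] [ 0.48901472 -0.18931309  0.02166564]
```

Request:
arm_command(targets=[[[0,-0.222,0],[0.37,-0.012,0.6],84],[[0,-0.222,0],[0.37,-0.012,0.6],84],[[0,-0.222,0],[0.37,-0.012,0.6],84],[[0,-0.222,0],[0.37,-0.012,0.6],84],[[0,-0.222,0],[0.37,-0.012,0.842],84],[[0,-0.222,0],[0.37,-0.012,0.842],84],[[0,-0.222,0],[0.37,-0.012,0.842],84],[[0,-0.222,0],[0.37,-0.012,0.842],84],[[0,-0.222,0],[0.37,-0.012,0.842],84]])

```text
t: 39.0
ee_pos: [0.5078, -0.1961, 0.055]
tcp_rot: [3.138, 0.683, -0.287]
force: [-0.1, -0.3, 1.4]
width: 0.0842
finger_force: 0.0
```

Request:
arm_command(targets=[[[0,0,0],[0,0,0.2],84],[[0,0,0],[0,0,0.3],84],[[0,0,0],[0,0,0.37],84],[[0,0,0],[0,0,0.42],84],[[0,0,0],[0,0,0.45],84],[[0,0,0],[0,0,0.45],84]])

```text
t: 39.6
ee_pos: [0.4626, -0.1819, -0.0044]
tcp_rot: [3.142, 0.697, -0.285]
force: [-0.4, -0.4, 0.2]
width: 0.0837
finger_force: 0.0
```

Run:
```python
from car import *
s=sense(); print(s['ee_pos'],s['force'],Ro.from_euler('xyz',s['tcp_rot']).as_matrix()[:,2],rot(ps,-40).as_matrix()[:,2],np.round(s['joint_pos'],2))
p,d=snapshot('side'); W=cloud('side',d); p2,_=snapshot('wrist')
save('s6',np.hstack([cv2.resize(p[190:340,170:300],(400,460)),cv2.resize(p2,(400,300))[:460] if 0 else cv2.copyMakeBorder(cv2.resize(p2,(400,300)),0,160,0,0,0)]))
```

```text
[ 0.46256248 -0.18194221 -0.00436384] [-0.40753206 -0.43257741  0.20339089] [-0.61636601  0.18029745 -0.76654144] [-0.61757694  0.17825442 -0.76604444] [-0.51  0.83  1.34 -0.15  1.66  1.38]
```

View pics/s6.png

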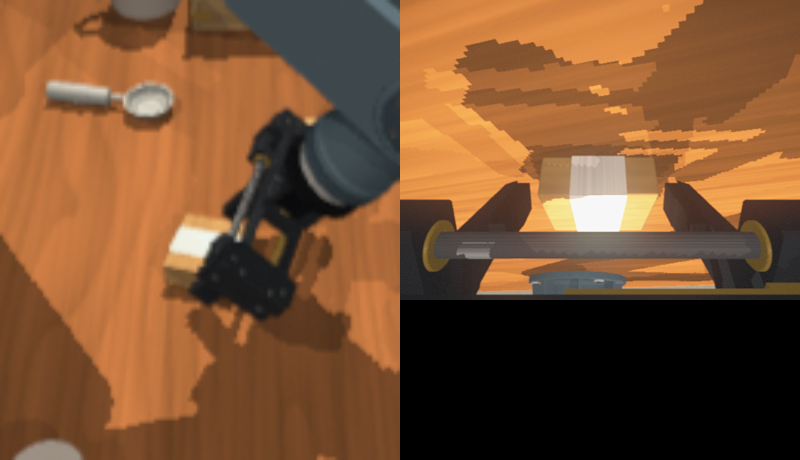

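The wrist view shows the carton centred between the open fingers at about (598,190). Closing, lifting and turning it.

Request:
arm_command(targets=[[[0,0,0],[0,0,0],50],[[0,0,0],[0,0,0],50],[[0,0,0],[0,0,0],50],[[0,0,0],[0,0,0],50]])

```text
t: 40.1
ee_pos: [0.4628, -0.182, -0.0045]
tcp_rot: [3.142, 0.697, -0.285]
force: [0.5, -1.2, 0.2]
width: 0.064
finger_force: 30.0
```

Request:
arm_command(targets=[[[0,0,0],[-0.1,0,-0.12],50],[[0,0,0],[-0.3,0,-0.35],50],[[0,0,0],[-0.386,0,-0.46],50],[[0,0,0],[-0.386,0,-0.46],50],[[0,0,0],[-0.386,0,-0.46],50]])

```text
t: 40.6
ee_pos: [0.4625, -0.1818, 0.085]
tcp_rot: [-3.142, 0.697, -0.284]
force: [-0.4, -0.4, -1.4]
width: 0.0638
finger_force: 30.0
```

Request:
arm_command(targets=[[[0,0.5,0],[0,0,0],50],[[0,0.5,0],[0,0,0],50],[[0,0.5,0],[0,0,0],50],[[0,0.5,0],[0,0,0],50],[[0,0.5,0],[0,0,0],50],[[0,0.5,0],[0,0,0],50],[[0,0.5,0],[0,0,0],50],[[0,0.5,0],[0,0,0],50],[[0,0.5,0],[0,0,0],50],[[0,0.5,0],[0,0,0],50],[[0,0.5,0],[0,0,0],50],[[0,0.5,0],[0,0,0],50]])

```text
t: 41.8
ee_pos: [0.4652, -0.1718, 0.0815]
tcp_rot: [-3.098, -0.751, -0.286]
force: [0.5, 0.0, -1.8]
width: 0.0637
finger_force: 30.0
```

Run:
```python
from car import *
s=sense(); print(s['ee_pos'],turned[0],s['force'],Ro.from_euler('xyz',s['tcp_rot']).as_matrix()[:,2],rot(ps,50).as_matrix()[:,2])
p,d=snapshot('side'); p2,d2=snapshot('wrist')
save('s7',np.hstack([cv2.resize(p[170:320,150:300],(400,400)),cv2.copyMakeBorder(cv2.resize(p2,(400,300)),0,100,0,0,0)]))
```

```text
[ 0.46523484 -0.17182157  0.0815337 ] [ 0.46060234 -0.18111228  0.08356213] [ 0.49924826  0.01564629 -1.75513684] [ 0.66653932 -0.15019793 -0.73018212] [ 0.73599953 -0.21243535 -0.64278761]
```

View pics/s7.png

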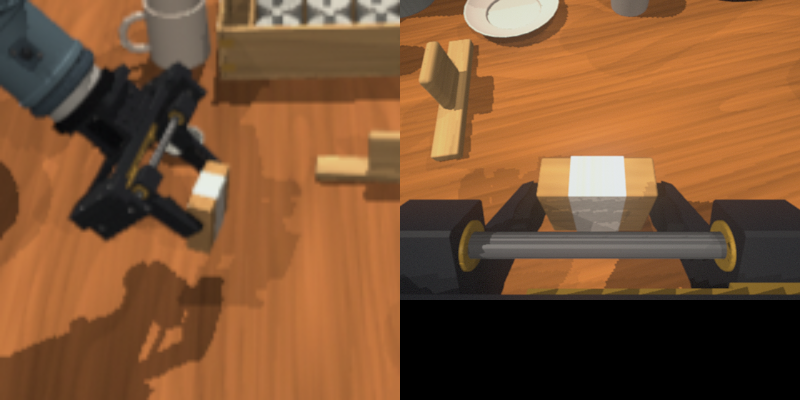

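The carton is held between the fingers and nearly upright. The turn still has about 7° to go, so I let it settle and read the pose.

Request:
arm_command(targets=[[[0,0,0],[0,0,0],50],[[0,0,0],[0,0,0],50],[[0,0,0],[0,0,0],50]])

```text
t: 42.2
ee_pos: [0.4671, -0.1731, 0.0838]
tcp_rot: [-3.1, -0.752, -0.283]
force: [-0.2, -0.0, -1.3]
width: 0.0634
finger_force: 30.0
```

Run:
```python
from car import *
s=sense(); print(s['ee_pos'],s['tcp_rot'],np.round(s['joint_pos'],2))
B=(s['ee_pos'],Ro.from_euler('xyz',s['tcp_rot']))
hi=(place[0]+[0,0,.03],place[1])
cmds([B,hi,place])
```

```text
[ 0.46713679 -0.1730995   0.08375726] [-3.09978831 -0.75188283 -0.28287416] [-0.91 -0.14  2.48  1.23  0.48 -0.11]
turn [-0.013, 0.038, -0.001] shift [-0.022, 0.074, 0.27] rows>= 1
turn [0.0, 0.0, 0.0] shift [-0.153, -0.0, 0.129] rows>= 1
```

```bash
sed -i 's/^place=/c2=c+.10*X\nplace=/; s/pose(c+.0035/pose(c2+.0035/g; s/pose(c+.0005/pose(c2+.0005/' car.py
python3 - <<'E'
from car import *
s=sense(); B=(s['ee_pos'],Ro.from_euler('xyz',s['tcp_rot']))
hi=(place[0]+[0,0,.055],place[1]); mid=(hi[0],B[1])
cmds([B,hi]);cmds([B,mid,hi]); print(hi[0])
E
```

```text
turn [-0.013, 0.038, -0.001] shift [0.579, 0.087, 0.603] rows>= 3
turn [0.0, 0.0, 0.0] shift [0.579, 0.087, 0.603] rows>= 3
turn [-0.013, 0.038, -0.001] shift [0.0, 0.0, 0.0] rows>= 1
[ 0.58509263 -0.21704456  0.07666564]
```

Request:
arm_command(targets=[[[0,0,0],[0.579,0.087,0.603],50],[[0,0,0],[0.579,0.087,0.603],50],[[0,0,0],[0.579,0.087,0.603],50],[[0,0,0],[0.579,0.087,0.603],50],[[-0.013,0.038,-0.001],[0.579,0.087,0.603],50],[[-0.013,0.038,-0.001],[0.579,0.087,0.603],50],[[-0.013,0.038,-0.001],[0.579,0.087,0.603],50],[[-0.013,0.038,-0.001],[0.579,0.087,0.603],50],[[-0.013,0.038,-0.001],[0.579,0.087,0.603],50],[[-0.013,0.038,-0.001],[0.579,0.087,0.603],50]])

```text
t: 43.2
ee_pos: [0.5851, -0.217, 0.0771]
tcp_rot: [-3.141, -0.872, -0.282]
force: [-0.3, -0.3, -2.3]
width: 0.0637
finger_force: 30.0
```

Run:
```python
from car import *
s=sense(); print(s['ee_pos'],s['tcp_rot'],place[1].as_euler('xyz'),np.round(s['joint_pos'],2))
B=(s['ee_pos'],Ro.from_euler('xyz',s['tcp_rot']))
hi=(place[0]+[0,0,.055],place[1])
cmds([B,hi,place])
```

```text
[ 0.58507999 -0.21700835  0.07709921] [-3.14102156 -0.87208083 -0.28193216] [ 3.14159265 -0.87266463 -0.28099801] [-0.73  0.2   2.25  1.92  0.36 -0.67]
turn [0.0, 0.0, -0.0] shift [-0.002, 0.0, 0.002] rows>= 1
turn [0.0, 0.0, 0.0] shift [-0.281, -0.0, 0.236] rows>= 2
```

Request:
arm_command(targets=[[[0,0,0],[-0.12,0,0.1],50],[[0,0,0],[-0.2,0,0.168],50],[[0,0,0],[-0.25,0,0.21],50],[[0,0,0],[-0.265,0,0.223],50],[[0,0,0],[-0.274,0,0.23],50],[[0,0,0],[-0.274,0,0.23],50]])

```text
t: 43.8
ee_pos: [0.5851, -0.2171, 0.0233]
tcp_rot: [-3.141, -0.872, -0.282]
force: [-0.2, -0.7, -1.6]
width: 0.0639
finger_force: 30.0
```

Run:
```python
from car import *
s=sense(); print(s['ee_pos'],place[0],s['force'],s['ft_torque'])
m=camera_model('wrist'); p,d=snapshot('wrist'); W=cloud('wrist',d,m); p2,d2=snapshot('side'); W2=cloud('side',d2)
r=lambda W:((W-c2)@X, W@np.cross(U,X)-c2@np.cross(U,X), W[...,2])
for n,V in(('w',W),('s',W2)):
    a,b,h=r(V); k=(abs(a)<.03)&(abs(b)<.028)&(h>.003)&(h<.08); 
    print(n,k.sum(),np.percentile(h[k],[1,50,97,99.5]),[ (lo,np.percentile(a[k&(h>lo)&(h<lo+.01)],[5,95]).round(4)) for lo in (.005,.02,.04,.055) if (k&(h>lo)&(h<lo+.01)).sum()>9])
```

```text
[ 0.58505479 -0.21709649  0.02334221] [ 0.58509263 -0.21704456  0.02166564] [-0.17926835 -0.7483054  -1.55327437] [ 0.111694   0.604237  -0.0026573]
w 13996 [0.00510098 0.0630034  0.06459931 0.06504032] [(0.005, array([-0.0117, -0.011 ])), (0.02, array([-0.0117, -0.011 ])), (0.04, array([-0.0117, -0.0109])), (0.055, array([-0.0114,  0.011 ]))]
s 225 [0.004404   0.06201731 0.06490572 0.06574519] [(0.005, array([0.0133, 0.014 ])), (0.02, array([0.0131, 0.014 ])), (0.04, array([0.0131, 0.014 ])), (0.055, array([-0.0092,  0.0137]))]
```

Request:
arm_command(targets=[[[0,0,0],[-0.005,0,0.004],50],[[0,0,0],[-0.005,0,0.004],50],[[0,0,0],[-0.005,0,0.004],70],[[0,0,0],[-0.005,0,0.004],82],[[0,0,0],[-0.005,0,0.004],82],[[0,0,0],[-0.005,0,0.004],82]])

```text
t: 44.5
ee_pos: [0.5846, -0.2168, 0.0218]
tcp_rot: [-3.141, -0.872, -0.283]
force: [-0.2, -0.3, -0.8]
width: 0.0824
finger_force: 0.0
```

Request:
arm_command(targets=[[[0,0,0],[0,0,-0.1],84],[[0,0,0],[0,0,-0.3],84],[[0,0,0],[0,0,-0.6],84],[[0,0,0],[0,0,-0.6],84],[[0,0,0],[0,0,-0.6],84]])

```text
t: 45.0
ee_pos: [0.5188, -0.1986, 0.0813]
tcp_rot: [3.14, -0.875, -0.282]
force: [0.1, 0.5, -0.2]
width: 0.084
finger_force: 0.0
```

Run:
```python
from car import *
s=sense(); print(s['ee_pos'],back[0])
m=camera_model('wrist'); p,d=snapshot('wrist'); W=cloud('wrist',d,m)
a=(W-c2)@X; h=W[...,2]; near=(np.linalg.norm(W[...,:2]-c2[:2],axis=-1)<.06)
k=near&(h>.058)&(h<.07); print('top face',k.sum(),rect(W[k][:,:2]))
q=near&(h>.01)&(h<.055); print(np.percentile(a[q],[5,50,95]))
B=(s['ee_pos'],Ro.from_euler('xyz',s['tcp_rot'])); cmds([B,top]); print(top[0])
```

```text
[ 0.51875198 -0.19857622  0.08130958] [ 0.51885268 -0.19792537  0.07951653]
top face 3518 (array([ 568.3, -211.4]), array([64.1, 26.2]), 73.81)
[-0.01174739 -0.01116113 -0.01055447]
turn [0.001, -0.278, -0.001] shift [0.367, -0.005, 0.136] rows>= 6
[ 0.5678583  -0.21207012  0.1105    ]
```

Run:
```python
from car import *
s=sense(); B=(s['ee_pos'],Ro.from_euler('xyz',s['tcp_rot']))
up=(B[0]+[0,0,.05],B[1]); C=(np.array([.5682,-.2118,.13]),rot(-16.1)); G=(np.array([.5682,-.2118,.0185]),rot(-16.1)); L=(G[0]+[0,0,.13],G[1])
b=np.array([.5675,.2297]); bx=np.array([-np.cos(np.radians(1.15)),np.sin(np.radians(1.15))]); n=b+.1025*bx; print('narrow',n)
mids=[(L[0]+f*(np.r_[n,L[0][2]]-L[0]),rot(-16.1+f*14.95)) for f in (1/3,2/3,1)]
cmds([B,up,C,G,L,*mids])
```

```text
narrow [0.46502065 0.23175717]
turn [0.0, 0.0, 0.0] shift [0.256, 0.0, -0.214] rows>= 1
turn [0.0, -0.278, -0.001] shift [0.217, -0.007, 0.262] rows>= 6
turn [0.0, 0.0, 0.0] shift [0.0, -0.0, 0.743] rows>= 3
turn [0.0, 0.0, 0.0] shift [0.0, 0.0, -0.867] rows>= 3
turn [-0.0, 0.0, -0.028] shift [-0.494, -0.883, -0.0] rows>= 4
turn [0.0, 0.0, -0.028] shift [-0.415, -0.923, -0.0] rows>= 4
turn [0.0, 0.0, -0.028] shift [-0.333, -0.956, -0.0] rows>= 4
```

Request:
arm_command(targets=[[[0,0,0],[0.256,0,-0.214],84],[[0,0,0],[0.256,0,-0.214],84],[[0,0,0],[0.256,0,-0.214],84]])

```text
t: 45.35
ee_pos: [0.5204, -0.199, 0.132]
tcp_rot: [3.14, -0.875, -0.28]
force: [1.1, -0.6, 0.1]
width: 0.0837
finger_force: 0.0
```

Request:
arm_command(targets=[[[0,-0.278,-0.001],[0.217,-0.007,0.262],84],[[0,-0.278,-0.001],[0.217,-0.007,0.262],84],[[0,-0.278,-0.001],[0.217,-0.007,0.262],84],[[0,-0.278,-0.001],[0.217,-0.007,0.262],84],[[0,-0.278,-0.001],[0.217,-0.007,0.262],84],[[0,-0.278,-0.001],[0.217,-0.007,0.262],84],[[0,-0.278,-0.001],[0.217,-0.007,0.262],84],[[0,-0.278,-0.001],[0.217,-0.007,0.262],84],[[0,-0.278,-0.001],[0.217,-0.007,0.262],84],[[0,-0.278,-0.001],[0.217,-0.007,0.262],84]])

```text
t: 46.35
ee_pos: [0.5698, -0.2087, 0.1256]
tcp_rot: [-3.135, 0.006, -0.274]
force: [0.5, 1.5, 0.1]
width: 0.0837
finger_force: 0.0
```

Run:
```python
from car import *
s=sense(); print(s['ee_pos'],s['tcp_rot'],np.round(s['joint_pos'],2))
m=camera_model('wrist'); p,d=snapshot('wrist'); W=cloud('wrist',d,m)
k=(W[...,2]>.056)&(W[...,2]<.072)&(np.linalg.norm(W[...,:2]-c2[:2],axis=-1)<.06); print('top face',k.sum(),rect(W[k][:,:2]))
```

```text
[ 0.56978085 -0.20873262  0.12564722] [-3.13529205  0.00582949 -0.27395579] [-0.55  0.35  1.59  0.    1.21  1.29]
top face 3400 (array([ 568.7, -211.6]), array([64. , 24.9]), 74.06)
```

Request:
arm_command(targets=[[[0,0,0],[0,0,0],84],[[0,0,0],[0,0,0.3],84],[[0,0,0],[0,0,0.5],84],[[0,0,0],[0,0,0.65],84],[[0,0,0],[0,0,0.743],84],[[0,0,0],[0,0,0.743],84],[[0,0,0],[0,0,0.743],84]])

```text
t: 47.1
ee_pos: [0.5679, -0.2111, 0.0187]
tcp_rot: [3.141, 0.001, -0.28]
force: [0.7, -0.2, 1.1]
width: 0.0838
finger_force: 0.0
```

Request:
arm_command(targets=[[[0,0,0],[0,0,0],50],[[0,0,0],[0,0,0],50],[[0,0,0],[0,0,0],50],[[0,0,0],[0,0,0],50],[[0,0,0],[0,0,0],50]])

```text
t: 47.6
ee_pos: [0.5685, -0.2115, 0.0192]
tcp_rot: [3.14, -0.0, -0.279]
force: [-0.8, -0.1, 5.8]
width: 0.0637
finger_force: 30.0
```

Request:
arm_command(targets=[[[0,0,0],[0,0,-0.2],50],[[0,0,0],[0,0,-0.5],50],[[0,0,0],[0,0,-0.867],50],[[0,0,0],[0,0,-0.867],50],[[0,0,0],[0,0,-0.867],50]])

```text
t: 48.1
ee_pos: [0.569, -0.2115, 0.1499]
tcp_rot: [3.14, -0.002, -0.279]
force: [-0.5, 0.2, -2.4]
width: 0.0639
finger_force: 30.0
```

Request:
arm_command(targets=[[[0,0,-0.028],[-0.494,-0.883,0],50],[[0,0,-0.028],[-0.494,-0.883,0],50],[[0,0,-0.028],[-0.494,-0.883,0],50],[[0,0,-0.028],[-0.494,-0.883,0],50],[[0,0,-0.028],[-0.494,-0.883,0],50]])

```text
t: 48.6
ee_pos: [0.5317, -0.0617, 0.146]
tcp_rot: [3.141, 0.005, -0.189]
force: [0.5, 0.3, -0.7]
width: 0.0639
finger_force: 30.0
```

Request:
arm_command(targets=[[[0,0,-0.028],[-0.415,-0.923,0],50],[[0,0,-0.028],[-0.415,-0.923,0],50],[[0,0,-0.028],[-0.415,-0.923,0],50],[[0,0,-0.028],[-0.415,-0.923,0],50],[[0,0,-0.028],[-0.415,-0.923,0],50]])

```text
t: 49.1
ee_pos: [0.4985, 0.0843, 0.1472]
tcp_rot: [3.14, 0.003, -0.102]
force: [0.4, -0.4, -0.7]
width: 0.0639
finger_force: 30.0
```

Request:
arm_command(targets=[[[0,0,-0.028],[-0.333,-0.956,0],50],[[0,0,-0.028],[-0.333,-0.956,0],50],[[0,0,-0.028],[-0.333,-0.956,0],50],[[0,0,-0.028],[-0.333,-0.956,0],50],[[0,0,-0.028],[-0.333,-0.956,0],50],[[0,0,-0.028],[-0.333,-0.956,0],50],[[0,0,-0.028],[-0.333,-0.956,0],50]])

```text
t: 49.8
ee_pos: [0.4646, 0.2303, 0.1479]
tcp_rot: [3.141, 0.002, -0.019]
force: [-0.5, 0.4, -1.6]
width: 0.0638
finger_force: 30.0
```

Run:
```python
from car import *
s=sense(); print(s['ee_pos'],s['tcp_rot'],s['width'],np.round(s['joint_pos'],2))
m=camera_model('wrist'); p,d=snapshot('wrist'); save('w8',p); W=cloud('wrist',d,m); np.savez('pics/w8.npz',W=W,p=p)
Z=W[...,2]
k=(abs(Z-.0767)<.006)&(W[...,0]>.43)&(W[...,0]<.70); k=cv2.morphologyEx(k.astype(np.uint8),cv2.MORPH_OPEN,np.ones((3,3)))>0; P=W[k]
for nm,q in(('left',P[(P[:,1]>.285)&(P[:,1]<.32)]),('right',P[(P[:,1]<.175)&(P[:,1]>.14)])):
    if len(q)>50:
        k1=np.polyfit(q[:,0],q[:,1],1); print(nm,len(q),k1,np.polyval(k1,.566),q[:,0].min(),q[:,0].max())
k=(abs(Z-.0505)<.004)&(W[...,0]>.465)&(W[...,0]<.495)&(W[...,1]>.165)&(W[...,1]<.295); print('board',k.sum(), np.percentile(W[k][:,0],[5,50,95]) if k.sum()>20 else 0)
k=(Z>.1)&(Z<.3)&(abs(W[...,0]-.465)<.03)&(abs(W[...,1]-.2317)<.03); print('carton',np.percentile(W[k],[2,50,98],axis=0).round(4))
```

```text
[0.46461239 0.23032489 0.14787409] [ 3.14076309e+00  1.87361224e-03 -1.87371920e-02] 0.06382667133175267 [ 0.23  0.13  1.81 -0.    1.2   1.82]
left 3586 [0.00511518 0.29809335] 0.30098854585529505 0.44507941666714324 0.5980284194282592
right 3522 [-0.03202948  0.17829665] 0.16016796634804822 0.4421512568327642 0.5957058126785707
board 1782 [0.48122627 0.48512904 0.49424426]
carton [[0.4555 0.2029 0.1369]
 [0.481  0.2312 0.2451]
 [0.491  0.2604 0.2674]]
```

View pics/w8.png

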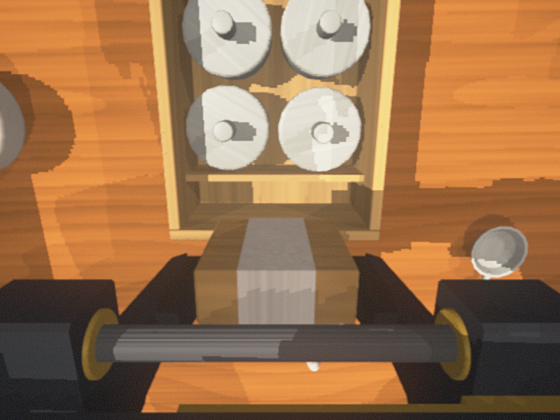

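The wrist view shows the cross board at rows ~177 and the near wall at rows ~235, with the carton hanging at (277,270). Next: the compartment's exact centre.

Run:
```python
from h import *
z=np.load('pics/w8.npz'); W=z['W']; Z=W[...,2]
for u in (200,215,345,355): 
    print(u,[(r,*(W[r,u]*1000).round().astype(int)) for r in range(166,206,3)])
for lo,hi in((.18,.21),(.25,.285)):
    k=(abs(Z-.0505)<.0035)&(W[...,0]>.47)&(W[...,0]<.487)&(W[...,1]>lo)&(W[...,1]<hi); x=W[k][:,0]; print(lo,k.sum(),np.percentile(x,[3,50,97]),W[k][:,1].mean())
k=(abs(Z-.0767)<.004)&(W[...,0]>.43)&(W[...,0]<.46)
for lo,hi in((.150,.166),(.166,.185),(.28,.293),(.293,.308)):
    q=W[k&(W[...,1]>lo)&(W[...,1]<hi)]; print('near',lo,len(q),np.percentile(q[:,0],[1,50,99]) if len(q)>9 else 0)
# held carton bottom edge
s=sense(); print(s['ee_pos'])
k=(Z>.12)&(Z<.145)&(abs(W[...,0]-.48)<.02)&(abs(W[...,1]-.23)<.035); q=W[k]; print('front face',len(q),np.percentile(q[:,0],[5,50,95]),np.percentile(q[:,1],[1,99]),q[:,2].min())
kk=np.polyfit(q[:,1],q[:,0],1); print(kk)
```

```text
200 [(166, np.int64(488), np.int64(295), np.int64(16)), (169, np.int64(487), np.int64(292), np.int64(29)), (172, np.int64(487), np.int64(289), np.int64(42)), (175, np.int64(487), np.int64(288), np.int64(50)), (178, np.int64(484), np.int64(288), np.int64(51)), (181, np.int64(472), np.int64(298), np.int64(5)), (184, np.int64(469), np.int64(299), np.int64(3)), (187, np.int64(467), np.int64(298), np.int64(5)), (190, np.int64(-9223372036854775808), np.int64(-9223372036854775808), np.int64(-9223372036854775808)), (193, np.int64(462), np.int64(299), np.int64(6)), (196, np.int64(459), np.int64(299), np.int64(4)), (199, np.int64(456), np.int64(299), np.int64(5)), (202, np.int64(453), np.int64(299), np.int64(5)), (205, np.int64(453), np.int64(298), np.int64(13))]
215 [(166, np.int64(493), np.int64(276), np.int64(50)), (169, np.int64(487), np.int64(280), np.int64(29)), (172, np.int64(487), np.int64(278), np.int64(41)), (175, np.int64(487), np.int64(276), np.int64(51)), (178, np.int64(484), np.int64(276), np.int64(52)), (181, np.int64(472), np.int64(285), np.int64(5)), (184, np.int64(469), np.in
[... 1641 characters left out ...]
nt64(29)), (199, np.int64(460), np.int64(166), np.int64(30)), (202, np.int64(458), np.int64(166), np.int64(30)), (205, np.int64(456), np.int64(166), np.int64(32))]
0.18 278 [0.48104115 0.48352912 0.48570985] 0.19486533848165047
0.25 313 [0.48228296 0.48459961 0.48692703] 0.2668976964506721
near 0.15 274 [0.44233389 0.45170575 0.45987231]
near 0.166 313 [0.442338   0.44707194 0.45044096]
near 0.28 209 [0.44514388 0.44954992 0.45274877]
near 0.293 326 [0.44545161 0.45157163 0.45977177]
[0.46447503 0.23052243 0.14791068]
front face 1254 [0.47615878 0.476953   0.47743495] [0.20053373 0.26182461] 0.12695813885781826
[0.0182929 0.4726515]<stdin>:4: RuntimeWarning: invalid value encountered in cast
```

Request:
arm_command(targets=[[[0,0,0],[0.012,-0.007,0],50],[[0,0,0],[0.012,-0.007,0.15],50],[[0,0,0],[0.012,-0.007,0.25],50],[[0,0,0],[0.012,-0.007,0.29],50],[[0,0,0],[0.012,-0.007,0.29],50],[[0,0,0],[0.012,-0.007,0.29],50],[[0,0,0],[0.012,-0.007,0.29],50]])

```text
t: 50.55
ee_pos: [0.4662, 0.2335, 0.1055]
tcp_rot: [-3.142, 0.0, -0.016]
force: [0.9, -0.2, -0.1]
width: 0.064
finger_force: 30.0
```

Run:
```python
from h import *
s=sense(); print(s['ee_pos'],s['tcp_rot'],s['force'])
m=camera_model('wrist'); p,d=snapshot('wrist'); W=cloud('wrist',d,m); Z=W[...,2]
k=(Z>.08)&(Z<.115)&(abs(W[...,0]-.48)<.015)&(abs(W[...,1]-.23)<.03); q=W[k]; kk=np.polyfit(q[:,1],q[:,0],1); print('front',np.polyval(kk,.231),kk[0],'lean',np.polyfit(q[:,2],q[:,0]-kk[0]*q[:,1],1)[0],q[:,2].min())
k=(abs(Z-.0505)<.0035)&(W[...,0]>.47)&(W[...,0]<.4875)&(W[...,1]>.17)&(W[...,1]<.29); q=W[k]; print('board',len(q),np.percentile(q[:,0],[3,50,97]),q[:,1].mean())
```

```text
[0.4661615  0.23351021 0.10554289] [-3.14150830e+00  6.12300569e-05 -1.57541281e-02] [ 0.85716018 -0.17425015 -0.10277574]
front 0.47843072723674174 0.01699081157930111 lean 0.0007056127383542149 0.08403721979025446
board 1683 [0.48096703 0.48414133 0.48701096] 0.22983904575580208
```

Request:
arm_command(targets=[[[0,0,0],[0,0,0.1],50],[[0,0,0],[0,0,0.2],50],[[0,0,0],[0,0,0.3],50],[[0,0,0],[0,0,0.4],50],[[0,0,0],[0,0,0.4],50]])

```text
t: 51.1
ee_pos: [0.464, 0.2331, 0.0433]
tcp_rot: [3.14, 0.005, -0.016]
force: [-0.9, 0.5, -1.9]
width: 0.064
finger_force: 30.0
```

Request:
arm_command(targets=[[[0,0,0],[0,0,0.05],50],[[0,0,0],[0,0,0.09],50],[[0,0,0],[0,0,0.118],50],[[0,0,0],[0,0,0.13],50],[[0,0,0],[0,0,0.13],50]])

```text
t: 51.6
ee_pos: [0.4655, 0.2334, 0.0254]
tcp_rot: [3.141, 0.001, -0.016]
force: [0.4, -0.2, -1.3]
width: 0.064
finger_force: 30.0
```

Run:
```python
from h import *
s=sense(); print(s['ee_pos'],s['force'])
m=camera_model('wrist'); p,d=snapshot('wrist'); W=cloud('wrist',d,m); Z=W[...,2]
k=(Z>.058)&(Z<.078)&(abs(W[...,0]-.47)<.009)&(abs(W[...,1]-.23)<.025); print('top',k.sum(),np.percentile(W[k],[3,50,97],axis=0).round(4))
```

```text
[0.46551971 0.23342051 0.02536428] [ 0.35787005 -0.24912398 -1.29301   ]
top 6523 [[0.4617 0.2065 0.0596]
 [0.4722 0.2303 0.0689]
 [0.4783 0.2534 0.0701]]
```

Request:
arm_command(targets=[[[0,0,0],[0,0,0.004],50],[[0,0,0],[0,0,0.004],50],[[0,0,0],[0,0,0.004],74],[[0,0,0],[0,0,0.004],74],[[0,0,0],[0,0,0.004],74]])

```text
t: 52.15
ee_pos: [0.4653, 0.2334, 0.0245]
tcp_rot: [3.141, 0.002, -0.016]
force: [0.9, 0.0, 0.2]
width: 0.074
finger_force: 0.0
```

Request:
arm_command(targets=[[[0,0,0],[0,0,-0.15],74],[[0,0,0],[0,0,-0.4],74],[[0,0,0],[0,0,-0.9],74],[[0,0,0],[0,0,-0.9],74],[[0,0,0],[0,0,-0.9],74]])

```text
t: 52.65
ee_pos: [0.4685, 0.2342, 0.1641]
tcp_rot: [-3.14, -0.007, -0.016]
force: [1.0, 0.3, 0.2]
width: 0.0744
finger_force: 0.0
```

Run:
```python
from h import *
s=sense(); print(s['ee_pos'],s['tcp_rot'])
m=camera_model('wrist'); p,d=snapshot('wrist'); save('w9',p); W=cloud('wrist',d,m); Z=W[...,2]
k=(Z>.06)&(Z<.073)&(W[...,0]>.453)&(W[...,0]<.482)&(W[...,1]>.17)&(W[...,1]<.29); print('carton top',k.sum(),rect(W[k][:,:2]),W[k][:,2].mean())
print('above rim',((Z>.083)&(W[...,0]>.45)&(W[...,0]<.69)&(W[...,1]>.165)&(W[...,1]<.295)&(W[...,2]<.1)).sum())
pt,dt=snapshot('top'); V=cloud('top',dt)
f=(abs(V[...,0]-.64)<.13)&(abs(V[...,1]+.02)<.09); h=f&(V[...,2]>.05)&(V[...,2]<.07); print('handle',rect(V[h][:,:2]))
q=V[h][:,:2]; print(q.mean(0))
save('top9',pt)
```

```text
[0.46849781 0.23420012 0.16410828] [-3.13970652 -0.00668519 -0.01558992]
carton top 2705 (array([465.8, 234.6]), array([64., 25.]), 89.13) 0.06856191649598006
above rim 0
handle (array([692.9,  10.7]), array([170.3,  50.2]), 42.83)
[ 0.66533286 -0.01171246]
```

View pics/w9.png

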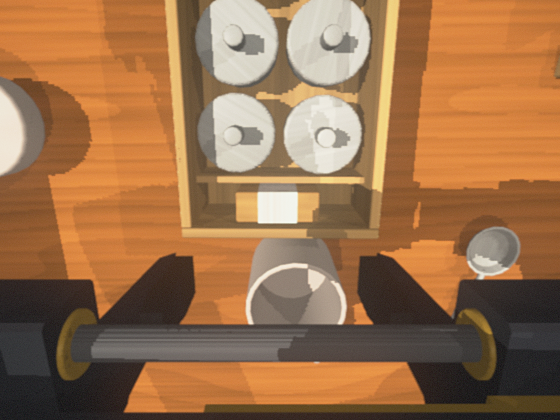

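The carton stands on edge in the middle of the narrow compartment at (278,207), and nothing is above the rim. Now the leveller.

Run:
```python
from h import *
A=(np.array([.467,.2335,.160]),rot(-.9)); B=(np.array([.555,.1,.16]),rot(-3.6)); C=(np.array([.635,-.03,.16]),rot(-6.3)); cmds([A,B,C])
```

```text
turn [0.0, -0.0, 0.015] shift [0.601, 0.881, 0.0] rows>= 4
turn [0.0, -0.0, 0.015] shift [0.587, 0.831, 0.0] rows>= 4
```

Request:
arm_command(targets=[[[0,0,0.015],[0.601,0.881,0],40],[[0,0,0.015],[0.601,0.881,0],40],[[0,0,0.015],[0.601,0.881,0],40],[[0,0,0.015],[0.601,0.881,0],40],[[0,0,0.015],[0.601,0.881,0],40]])

```text
t: 53.25
ee_pos: [0.5529, 0.0984, 0.1571]
tcp_rot: [3.141, 0.006, -0.066]
force: [-0.9, 0.4, 0.6]
width: 0.0401
finger_force: 0.0
```

Request:
arm_command(targets=[[[0,0,0.015],[0.587,0.831,0],40],[[0,0,0.015],[0.587,0.831,0],40],[[0,0,0.015],[0.587,0.831,0],40],[[0,0,0.015],[0.587,0.831,0],40],[[0,0,0.015],[0.587,0.831,0],40],[[0,0,0.015],[0.587,0.831,0],40]])

```text
t: 53.85
ee_pos: [0.6322, -0.0277, 0.1582]
tcp_rot: [-3.141, 0.004, -0.108]
force: [0.1, -0.3, 0.2]
width: 0.0402
finger_force: 0.0
```

Run:
```python
from h import *
s=sense(); m=camera_model('wrist'); p,d=snapshot('wrist'); W=cloud('wrist',d,m); print(s['ee_pos'],s['tcp_rot'])
n=(abs(W[...,0]-.648)<.06)&(abs(W[...,1]+.031)<.04)
k=n&(W[...,2]>.052)&(W[...,2]<.066); print('handle',k.sum(),rect(W[k][:,:2]))
hsv=cv2.cvtColor(p,cv2.COLOR_RGB2HSV)
n=(abs(W[...,0]-.648)<.12)&(abs(W[...,1]+.031)<.06); k=n&(W[...,2]>.007)&(W[...,2]<.016); k=cv2.morphologyEx(k.astype(np.uint8),cv2.MORPH_OPEN,np.ones((3,3)))>0; print('bar',k.sum(),rect(W[k][:,:2]))
```

```text
[ 0.63215295 -0.02772991  0.15816105] [-3.14112347  0.00429625 -0.10829047]
handle 1367 (array([649.2, -31.8]), array([13.6, 58.9]), 83.62)
bar 6567 (array([666.7, -37.5]), array([ 63. , 217.9]), 72.51)
```

Request:
arm_command(targets=[[[0,0,0],[0.095,0,0],40],[[0,0,0],[0.095,0,0.3],40],[[0,0,0],[0.095,0,0.6],40],[[0,0,0],[0.095,0,0.85],40],[[0,0,0],[0.095,0,0.95],40],[[0,0,0],[0.095,0,0.995],40],[[0,0,0],[0.095,0,0.995],40],[[0,0,0],[0.095,0,0.995],40]])

```text
t: 54.7
ee_pos: [0.6492, -0.0317, 0.0123]
tcp_rot: [3.141, -0.002, -0.109]
force: [0.6, -0.2, 1.1]
width: 0.0402
finger_force: 0.0
```

Request:
arm_command(targets=[[[0,0,0],[0,0,0],5],[[0,0,0],[0,0,0],5],[[0,0,0],[0,0,0],5],[[0,0,0],[0,0,0],5],[[0,0,0],[0,0,0],5]])

```text
t: 55.2
ee_pos: [0.6479, -0.0319, 0.0106]
tcp_rot: [3.141, 0.001, -0.11]
force: [-1.2, -0.4, 4.1]
width: 0.0138
finger_force: 29.9
```

Request:
arm_command(targets=[[[0,0,0],[0,0,-0.2],5],[[0,0,0],[0,0,-0.6],5],[[0,0,0],[0,0,-1],5],[[0,0,0],[0,0,-1],5],[[0,0,0],[0,0,-1],5],[[0,0,0],[0,0,-1],5]])

```text
t: 55.8
ee_pos: [0.6471, -0.0315, 0.1589]
tcp_rot: [3.141, 0.003, -0.11]
force: [0.1, 0.4, -1.2]
width: 0.0133
finger_force: 29.9
```

Run:
```python
from h import *
s=sense(); print(s['ee_pos'],s['tcp_rot'],s['force'])
b=np.array([.5686,.2315]); bx=np.array([-np.cos(np.radians(1.1)),np.sin(np.radians(1.1))]); n=b+.1105*bx; print(n,b-.1105*bx)
A=(np.array([.649,-.0315,.1607]),rot(-6.3))
S=[A]+[(A[0]+f*(np.r_[n,.1607]-A[0]),rot(-6.3+f*95.2)) for f in(.33,.67,1)]
cmds(S)
```

```text
[ 0.6471231  -0.03150005  0.15887387] [ 3.14126524e+00  2.88138067e-03 -1.09944181e-01] [ 0.14193118  0.40691122 -1.23064474]
[0.45812036 0.23362132] [0.67907964 0.22937868]
turn [0.0, 0.0, -0.175] shift [-0.481, -0.534, -0.0] rows>= 4
turn [0.0, 0.0, -0.18] shift [-0.137, -0.728, -0.0] rows>= 4
turn [0.0, 0.0, -0.175] shift [0.266, -0.668, -0.0] rows>= 4
```

Request:
arm_command(targets=[[[0,0,-0.175],[-0.481,-0.534,0],5],[[0,0,-0.175],[-0.481,-0.534,0],5],[[0,0,-0.175],[-0.481,-0.534,0],5],[[0,0,-0.175],[-0.481,-0.534,0],5],[[0,0,-0.175],[-0.481,-0.534,0],5]])

```text
t: 56.3
ee_pos: [0.5828, 0.0566, 0.1571]
tcp_rot: [-3.138, 0.006, 0.442]
force: [-0.0, 0.3, -1.7]
width: 0.0138
finger_force: 29.9
```

Request:
arm_command(targets=[[[0,0,-0.18],[-0.137,-0.728,0],5],[[0,0,-0.18],[-0.137,-0.728,0],5],[[0,0,-0.18],[-0.137,-0.728,0],5],[[0,0,-0.18],[-0.137,-0.728,0],5],[[0,0,-0.18],[-0.137,-0.728,0],5]])

```text
t: 56.8
ee_pos: [0.5186, 0.1461, 0.1584]
tcp_rot: [-3.138, 0.003, 1.004]
force: [0.5, -0.2, -0.4]
width: 0.014
finger_force: 29.9
```

Request:
arm_command(targets=[[[0,0,-0.175],[0.266,-0.668,0],5],[[0,0,-0.175],[0.266,-0.668,0],5],[[0,0,-0.175],[0.266,-0.668,0],5],[[0,0,-0.175],[0.266,-0.668,0],5],[[0,0,-0.175],[0.266,-0.668,0],5],[[0,0,-0.175],[0.266,-0.668,0],5],[[0,0,-0.175],[0.266,-0.668,0],5]])

```text
t: 57.5
ee_pos: [0.4567, 0.2327, 0.1598]
tcp_rot: [-3.139, 0.001, 1.55]
force: [0.2, 0.2, -0.3]
width: 0.0138
finger_force: 29.9
```

Run:
```python
from h import *
s=sense(); print(s['ee_pos'],s['tcp_rot'],s['force'])
m=camera_model('wrist'); p,d=snapshot('wrist'); save('w10',p); W=cloud('wrist',d,m); Z=W[...,2]
k=(abs(Z-.0767)<.005)&(W[...,1]>.13)&(W[...,1]<.33); k=cv2.morphologyEx(k.astype(np.uint8),cv2.MORPH_OPEN,np.ones((3,3)))>0; P=W[k]
for nm,q in(('left',P[(P[:,1]>.285)&(P[:,1]<.32)]),('right',P[(P[:,1]<.172)&(P[:,1]>.14)])):
    q=q[(q[:,0]>.47)&(q[:,0]<.68)]
    if len(q)>50: k1=np.polyfit(q[:,0],q[:,1],1); print(nm,len(q),k1,np.polyval(k1,[.458,.5686,.68]))
k=(Z>.13)&(Z<.175)&(abs(W[...,0]-.458)<.025)&(abs(W[...,1]-.233)<.1); print('bar',rect(W[k][:,:2]),k.sum())
```

```text
[0.45674469 0.23268917 0.15977396] [-3.13909212e+00  5.90174404e-04  1.55021922e+00] [ 0.20324334  0.1546577  -0.2948608 ]
left 2993 [-0.0194425   0.31265808] [0.30375341 0.30160307 0.29943718]
right 1302 [-0.02656319  0.17618989] [0.16402395 0.16108606 0.15812692]
bar (array([456.1, 235. ]), array([179.9,  30.2]), 88.87) 12026
```

View pics/w10.png

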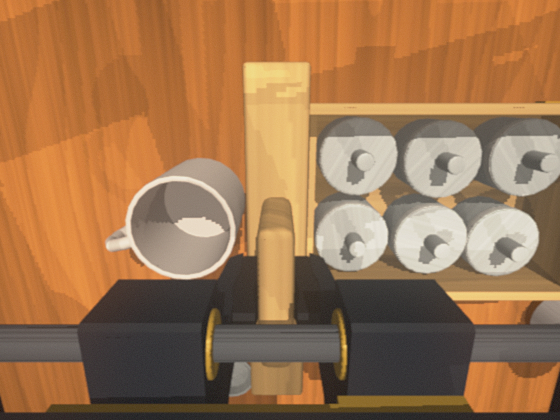

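The bar is square across the near end; its top end is at (277,65), and the box is to its right. Small centring correction, then lower.

Request:
arm_command(targets=[[[0,0,0],[-0.012,0.01,0.15],5],[[0,0,0],[-0.012,0.01,0.3],5],[[0,0,0],[-0.012,0.01,0.4],5],[[0,0,0],[-0.012,0.01,0.44],5],[[0,0,0],[-0.012,0.01,0.44],5],[[0,0,0],[-0.012,0.01,0.44],5],[[0,0,0],[-0.012,0.01,0.44],5]])

```text
t: 58.25
ee_pos: [0.4588, 0.2317, 0.0953]
tcp_rot: [3.141, -0.0, 1.555]
force: [-0.5, -0.4, -0.2]
width: 0.0138
finger_force: 29.9
```

Run:
```python
from h import *
s=sense(); print(s['ee_pos'],s['tcp_rot'],s['force'])
m=camera_model('wrist'); p,d=snapshot('wrist'); W=cloud('wrist',d,m); Z=W[...,2]
for lo,hi in((.085,.11),(.088,.1)):
    k=(Z>lo)&(Z<hi)&(abs(W[...,0]-.458)<.025)&(abs(W[...,1]-.233)<.1); print('bar',rect(W[k][:,:2]),np.median(W[k][:,2]),[np.median(W[k&(W[...,1]>a)&(W[...,1]<a+.03)][:,2]).round(4) for a in(.145,.295)])
```

```text
[0.45877411 0.23165657 0.09531692] [ 3.14141897e+00 -1.70280678e-04  1.55469824e+00] [-0.5340882  -0.41826801 -0.16990167]
bar (array([458.1, 234.1]), array([179.7,  30.1]), 89.2) 0.09568936073350524 [np.float64(0.0958), np.float64(0.0957)]
bar (array([458.1, 234.1]), array([179.7,  30.1]), 89.2) 0.09567849327800229 [np.float64(0.0958), np.float64(0.0957)]
```

Request:
arm_command(targets=[[[0,0,0],[-0.004,0,0.02],5],[[0,0,0],[-0.004,0,0.035],5],[[0,0,0],[-0.004,0,0.043],5],[[0,0,0],[-0.004,0,0.043],5],[[0,0,0],[-0.004,0,0.043],5]])

```text
t: 58.8
ee_pos: [0.4581, 0.2309, 0.0884]
tcp_rot: [-3.14, 0.0, 1.555]
force: [-2.0, -0.9, 5.7]
width: 0.0137
finger_force: 29.9
```

Request:
arm_command(targets=[[[0,0,0],[0,0,0.005],5],[[0,0,0],[0,0,0.005],5],[[0,0,0],[0,0,0.005],5]])

```text
t: 59.1
ee_pos: [0.4582, 0.2309, 0.0884]
tcp_rot: [-3.14, 0.001, 1.555]
force: [-3.4, -1.8, 10.8]
width: 0.0137
finger_force: 30.0
```

Request:
arm_command(targets=[[[0,0,0],[0,0.06,0],5],[[0,0,0],[0,0.125,0],5],[[0,0,0],[0,0.19,0],5],[[0,0,0],[0,0.255,0],5],[[0,0,0],[-0.001,0.32,0],5],[[0,0,0],[-0.001,0.385,0],5],[[0,0,0],[-0.001,0.45,0],5],[[0,0,0],[-0.002,0.515,0],5],[[0,0,0],[-0.002,0.58,0],5],[[0,0,0],[-0.002,0.64,0],5],[[0,0,0],[-0.003,0.7,0],5],[[0,0,0],[-0.003,0.74,0],5]])

```text
t: 60.3
ee_pos: [0.5688, 0.2292, 0.0883]
tcp_rot: [-3.139, -0.0, 1.555]
force: [-13.1, 0.9, 12.1]
width: 0.014
finger_force: 29.8
```

Run:
```python
from h import *
s=sense(); print(s['ee_pos'],s['tcp_rot'],s['force'])
m=camera_model('wrist'); p,d=snapshot('wrist'); W=cloud('wrist',d,m); Z=W[...,2]
k=(Z>.084)&(Z<.1)&(abs(W[...,0]-s['ee_pos'][0])<.025)&(abs(W[...,1]-.231)<.1); print('bar',rect(W[k][:,:2]),np.median(W[k][:,2]))
k=(abs(Z-.0767)<.004)&(W[...,1]>.285)&(W[...,1]<.32)&(W[...,0]>.59)&(W[...,0]<.68); q=W[k]; print('left rim',np.polyfit(q[:,0],q[:,1],1),np.polyval(np.polyfit(q[:,0],q[:,1],1),.62))
k=(abs(Z-.0767)<.004)&(W[...,0]>.68)&(W[...,0]<.70)&(W[...,1]<.28)&(W[...,1]>.18); print('far rim',k.sum(),np.percentile(W[k][:,0],[2,50,98]) if k.sum() else 0)
```

```text
[0.56875892 0.22916414 0.08831961] [-3.13891149e+00 -1.17091306e-04  1.55536342e+00] [-13.05194157   0.91091995  12.11055395]
bar (array([567.4, 231.5]), array([179.8,  30.2]), 89.22) 0.08894080472685825
left rim [-0.02150637  0.31371817] 0.30038421688439787
far rim 3281 [0.68506205 0.68835996 0.69374488]
```

Request:
arm_command(targets=[[[0,0,0],[-0.001,0.06,0],5],[[0,0,0],[-0.002,0.125,0],5],[[0,0,0],[-0.003,0.19,0],5],[[0,0,0],[-0.004,0.255,0],5],[[0,0,0],[-0.005,0.32,0],5],[[0,0,0],[-0.006,0.385,0],5],[[0,0,0],[-0.007,0.45,0],5],[[0,0,0],[-0.007,0.515,0],5],[[0,0,0],[-0.007,0.58,0],5],[[0,0,0],[-0.007,0.64,0],5],[[0,0,0],[-0.007,0.71,0],5],[[0,0,0],[-0.007,0.75,0],5]])

```text
t: 61.55
ee_pos: [0.6816, 0.2264, 0.0884]
tcp_rot: [-3.14, -0.0, 1.555]
force: [-13.7, -0.1, 25.3]
width: 0.0137
finger_force: 30.0
```

Request:
arm_command(targets=[[[0,0,0],[0,0.005,0],5],[[0,0,0],[0,0.005,0],5]])

```text
t: 61.75
ee_pos: [0.6827, 0.2262, 0.0884]
tcp_rot: [-3.141, -0.0, 1.555]
force: [-2.3, 1.0, 7.8]
width: 0.0138
finger_force: 29.9
```

Run:
```python
from h import *
s=sense(); print(s['ee_pos'],s['tcp_rot'],s['force'])
m=camera_model('wrist'); p,d=snapshot('wrist'); W=cloud('wrist',d,m); Z=W[...,2]
k=(Z>.084)&(Z<.1)&(abs(W[...,0]-s['ee_pos'][0])<.025)&(abs(W[...,1]-.231)<.1); print('bar',rect(W[k][:,:2]),np.median(W[k][:,2]))
k=(abs(Z-.0767)<.004)&(W[...,1]>.285)&(W[...,1]<.32)&(W[...,0]>.5)&(W[...,0]<.66); q=W[k]; print('left rim',np.polyfit(q[:,0],q[:,1],1),np.polyval(np.polyfit(q[:,0],q[:,1],1),.68))
```

```text
[0.68274134 0.22620691 0.08837091] [-3.14120888e+00 -1.02830298e-04  1.55521892e+00] [-2.28725687  1.02044906  7.79889927]
bar (array([681.5, 228.9]), array([179. ,  30.1]), 89.14) 0.08891807836160083
left rim [-0.01883938  0.31191317] 0.29910239071978284
```

Request:
arm_command(targets=[[[0,0,0],[0,0,-0.1],5],[[0,0,0],[0,0,-0.3],5],[[0,0,0],[0,0,-0.467],5],[[0,0,0],[0,0,-0.467],5]])

```text
t: 62.2
ee_pos: [0.685, 0.2264, 0.1622]
tcp_rot: [3.135, -0.001, 1.555]
force: [0.5, 0.6, -0.3]
width: 0.0139
finger_force: 29.9
```

Request:
arm_command(targets=[[[0,0,0],[-0.93,-0.443,0],5],[[0,0,0],[-0.93,-0.443,0],5],[[0,0,0],[-0.93,-0.443,0],5],[[0,0,0],[-0.93,-0.443,0],5]])

```text
t: 62.6
ee_pos: [0.6104, 0.0832, 0.1549]
tcp_rot: [-3.135, 0.002, 1.551]
force: [0.2, -0.0, -0.7]
width: 0.014
finger_force: 29.9
```

Request:
arm_command(targets=[[[0,0,0],[-0.93,-0.443,0],5],[[0,0,0],[-0.93,-0.443,0],5],[[0,0,0],[-0.93,-0.443,0],5],[[0,0,0],[-0.93,-0.443,0],5],[[0,0,0],[-0.93,-0.443,0],5],[[0,0,0],[-0.93,-0.443,0],5]])

```text
t: 63.2
ee_pos: [0.5452, -0.0502, 0.1567]
tcp_rot: [-3.14, -0.0, 1.555]
force: [-0.4, 0.4, -0.3]
width: 0.0137
finger_force: 29.9
```

Request:
arm_command(targets=[[[0,0,0],[0,0,0.3],5],[[0,0,0],[0,0,0.6],5],[[0,0,0],[0,0,0.8],5],[[0,0,0],[0,0,0.9],5],[[0,0,0],[0,0,0.94],5],[[0,0,0],[0,0,0.96],5],[[0,0,0],[0,0,0.96],5],[[0,0,0],[0,0,0.96],5]])

```text
t: 64.0
ee_pos: [0.546, -0.0513, 0.0146]
tcp_rot: [3.141, 0.001, 1.555]
force: [0.1, -1.0, -0.4]
width: 0.0138
finger_force: 29.9
```

Request:
arm_command(targets=[[[0,0,0],[0,0,0.012],5],[[0,0,0],[0,0,0.022],5],[[0,0,0],[0,0,0.026],5],[[0,0,0],[0,0,0.026],5]])

```text
t: 64.4
ee_pos: [0.5452, -0.0513, 0.0103]
tcp_rot: [-3.141, 0.001, 1.555]
force: [-3.9, 1.3, 7.0]
width: 0.0138
finger_force: 29.9
```

Request:
arm_command(targets=[[[0,0,0],[0,0,0],35],[[0,0,0],[0,0,0],35],[[0,0,0],[0,0,0],35],[[0,0,0],[0,0,-0.3],35],[[0,0,0],[0,0,-0.6],35],[[0,0,0],[0,0,-1],35],[[0,0,0],[0,0,-1],35],[[0,0,0],[0,0,-1],35]])

```text
t: 65.2
ee_pos: [0.5466, -0.0515, 0.1616]
tcp_rot: [3.138, 0.002, 1.555]
force: [0.4, 0.1, 0.5]
width: 0.0346
finger_force: 0.0
```

Request:
arm_command(targets=[[[0,0,0],[-1,-0.7,-0.2],35],[[0,0,0],[-1,-0.7,-0.2],35],[[0,0,0],[-1,-0.7,-0.2],35],[[0,0,0],[-1,-0.7,-0.2],35],[[0,0,0],[-1,-0.7,-0.2],35],[[0,0,0],[-1,-0.7,-0.2],35]])

```text
t: 65.8
ee_pos: [0.4366, -0.1991, 0.1875]
tcp_rot: [-3.138, -0.002, 1.553]
force: [-0.6, -0.1, -0.4]
width: 0.0351
finger_force: 0.0
```

Run:
```python
from h import *
p,d=snapshot('top'); V=cloud('top',d); save('topF',cv2.resize(p,(784,588),interpolation=2))
B=(V-np.array([.5655,.228,0]))[...,:2]; i=(abs(V[...,0]-.5665)<.118)&(abs(V[...,1]-.228)<.064)
print('max z inside',np.nanpercentile(V[i][:,2],99.9))
for a,c,w,m in blobs(np.where(i[...,None],V,np.nan),.064,.08,8): print(a,c,w.round(4))
```

```text
max z inside 0.08050737357641213
23 [188.8 184.9] [0.6495 0.2602 0.0744]
22 [213.9 188.7] [0.6409 0.1902 0.0728]
21 [187.9 208.2] [0.5845 0.2606 0.0736]
22 [211.9 209.9] [0.5813 0.1935 0.074 ]
23 [185.8 231.9] [0.5184 0.264  0.0737]
22 [209.9 233.1] [0.5168 0.1971 0.0734]
216 [196.2 252.1] [0.4633 0.2337 0.0709]
9 [178.2 256.9] [0.4491 0.2818 0.0762]
```

View pics/topF.png

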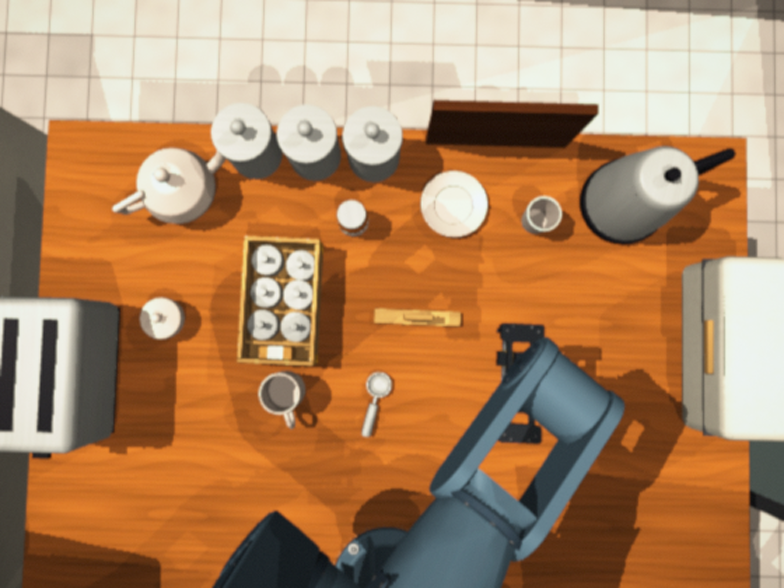

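All six canisters and the carton are in the box. The leveller lies clear at (418,318), and the bystanders are where they were. The far-right canister has moved a few mm, so I check it is upright.

Run:
```python
from h import *
p,d=snapshot('top'); V=cloud('top',d)
for c in((.6409,.1902),(.6495,.2602),(.5813,.1935),(.5168,.1971)):
    k=(np.hypot(V[...,0]-c[0],V[...,1]-c[1])<.026)&(abs(V[...,2]-.052)<.012); q=V[k]
    A=np.c_[q[:,:2]-c,np.ones(len(q))]; co=np.linalg.lstsq(A,q[:,2],rcond=None)[0]
    print(c,len(q),'slope deg',np.degrees(co[:2]).round(2),'h',co[2].round(4),fitc(q[:,:2]))
print(sense()['t'])
```

```text
(0.6409, 0.1902) 239 slope deg [0.71 0.64] h 0.0526 (array([640.9, 190. ]), 25.8)
(0.6495, 0.2602) 237 slope deg [1.41 0.27] h 0.0524 (array([650. , 259.8]), 25.9)
(0.5813, 0.1935) 245 slope deg [0.34 0.65] h 0.0524 (array([581.3, 193.5]), 25.9)
(0.5168, 0.1971) 249 slope deg [-0.42  0.27] h 0.0527 (array([516.8, 197.1]), 25.9)
65.9
```

It is upright on the floor, so I hand in.

```bash
python3 -c "
from cell import *
print(hand_in())"
```

```text
the job is handed in; nothing more can be done
None
```

The job is handed in, with no verdict shown: the five loose canisters stand upright beside the packed one, the carton stands on edge in the narrow compartment with nothing above the rim, and the levelling strip was slid end to end on the rim and laid clear of the box; one canister had shifted about 7 mm inside its compartment by the end (cause not seen) but measured upright.

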